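# Zero the blow counter and couple it to the drop-cup device

### The job

Get the drop-cup soil device ready for its next test: turn the reset knob on the counter's sloping dial back until the pointer is against its zero stop, turn the crank until the slot of the drive hub lines up with the counter's upright tang, and slide the counter fully home so that the two are coupled. Do not disturb the tins, the squeeze bottle or the grooving tool.

Things in the scene. Friction and masses are not known exactly. Their poses are not given: they have to be found in the camera images.
- reset_knob (a joint): turn of the counter's black reset knob and its red pointer, rad. 0: pointer at the red zero mark at the top of the dial, against the zero stop (small steel pin). Grows clockwise, seen looking square at the dial, up to 5.0; starts between 1.2 and 2.6. Friction 0.05 N m; it stays where it is left
- knob_grip (a point): point on the reset knob's axis, 26 mm above the dial. Round fluted knob, 28 mm in diameter, from 7 to 37 mm above the dial; its axis leans 35 degrees from vertical to the device's front. z: along the axis, out of the dial; x: the pointer's direction (turns with the knob). Pointer and pin stand up to 6 mm above the dial; 63 mm up the slope the thumb post's end stands 18 mm above the dial's plane
- ll_device_crank (a joint): crank angle, rad; turns without end, stays where it is left (friction 0.14 N m). Shrinks as the handle goes from the front up over the top. -2.18: arm straight up, 0.96: straight down. The hub's slot is parallel to the arm, so in both it fits the upright tang (up to 0.15 rad off). Starts between -1.2 and 0.2, handle at the front. A cam on the shaft lifts the brass cup a few mm as it turns
- crank_handle (a point): middle of the crank's black handle, a round grip that spins freely on its spindle, 14 mm in diameter and 29 mm long along the device's y, 40 mm from the shaft's axis; the crank arm runs 18 mm to the -y side of this point. Its axes turn with the crank
- crank_axis (a point): point on the axis of the crank shaft, level in y with the middle of the handle; it does not turn. Axes of the fixed device: y level, along the shaft, from the counter to the handle; z up; x level, from the device's front to the cup at the back. The dial faces the front (-x) and up, its normal 35 degrees from vertical
- hub_slot (a point): centre of the face of the aluminium drive hub, on the shaft's end towards the counter (-y). Hub 29 mm across; slot 8 mm wide, 12 mm deep. z: along the slot (and the crank arm, towards the handle); y: along the shaft
- counter_tang (a point): middle of the tip of the flat steel tang on the counter's input shaft, on the same axis as the hub: 5 mm thick (along x), 18 mm high, 10 mm long, always upright; it moves with the counter only along y. z: up, along the tang's flat
- counter (a joint): slide of the grey counter (84 mm in x, 56 mm in y, 96 mm high) along its slideway, m. 0: drawn out; grows towards the device (+y); 0.025: fully home at its end stop, the tang 10 mm inside the slot. Starts between 0 and 0.010. The tang meets the hub's face at 0.0155 and passes only if the slot is in line. 2 N of friction; stays where it is left
- thumb_post (a point): grip point of the black upright thumb post on the counter's flat top behind the dial, 23 mm above that top: round, 14 mm in diameter above a collar, from 11 to 34 mm above the top; it moves with the counter. Axes as crank_axis
- ll_device: the fixed drop-cup device: black block 146 mm in x, 97 mm in y, 50 mm high, bearing cheeks up to 97 mm, brass cup at the back (+x), crank at the left (+y), slideway with the counter at the right (-y, to 191 mm from the origin). Origin under the block, on the table (5 mm above z = 0); axes as crank_axis; shaft axis at x = -32 mm, z = 68 mm
- tin_0: bystander, leave alone: round white lidded moisture tin, 57 mm across, 38 mm high; origin at the centre of its underside
- tin_1: bystander, leave alone: a second tin like tin_0
- tin_2: bystander, leave alone: a third tin like tin_0
- wash_bottle: bystander, leave alone: white squeeze bottle with a nozzle, 54 mm across, 158 mm high; origin at the centre of its underside
- grooving_tool: bystander, leave alone: slim brass-coloured grooving tool lying on the bench, 111 mm long, 11 mm wide, 21 mm high

How it is judged:
At the end, for the whole second after the job is handed in: the reset knob is back against its zero stop (within 0.08 rad), the counter is within 2.5 mm of fully home, with its tang in the slot of the hub, and all is at rest (value of joint reset_knob below 0.08 rad and value of joint counter above 0.0225 m and angle between the z axis of hub_slot and the z axis of counter_tang, either way round below 0.3 rad and velocity of joint counter below 0.005 m/s and velocity of joint reset_knob above -0.05 rad/s); the robot touches nothing.
It fails at once if a bystander (a tin, the squeeze bottle or the grooving tool) is moved by more than 30 mm (distance of any of tin_0, tin_1, tin_2, wash_bottle, grooving_tool from where it was at the start of the episode above 0.03 m).
It also fails if it takes over 67 s, if anything falls off the work surface, if the arm or the gripper's body presses on something with over 40 N, if the wrist force passes 120 N, or if a joint passes its speed limit or range.

### The arm

A 6-joint arm with a two-finger parallel gripper is mounted at the origin on a cart in front of the work surface, level with it; the furniture and walls round the work are solid. World frame = base frame: x ahead of the robot, y to its left, z up, the work surface at z = 0. Lengths are in m, angles in rad, forces in N, time in s.
With the tool pointing down it reaches from about 0.375 to 0.975 m from the base axis. Payload 3.8 kg.
Tool frame: the origin (TCP) lies at the very end of the fingers, on their centre line; the grasp point (between the pads) lies 19 mm behind it (bot.grip_depth is the distance from the TCP to the grasp point, in m); z points along the fingers, y is the direction in which the jaws open and shut (so a half turn about z gives the same grasp; the last joint's range is limited). The gripper opens to 85 mm and grips with 20 to 120 N. Pads are 22 mm wide; open, the fingers measure 114 mm over their backs; the gripper's body (76 mm by 85 mm) begins 54 mm behind the grasp point. The pads swing forward as they close: fully open they stand 13 mm farther back than shut.
Start: joints at [1.195, 0.264, 1.604, -0, 1.274, -0.037], TCP at [0.224, 0.637, 0.231] pointing down, gripper open.
Joint ranges: [-2.63, 2.63], [-0.94, 2.18], [0.31, 2.57], [-1.31, 4.45], [0, 2.66], [-2.55, 2.55]. Speed limits (rad/s): [2.57, 2.57, 3.14, 3.14, 3.14, 3.14].

### API

Orientations are given as a rotation vector (axis times angle).
In Python, from workcell import bot, cams, job gives the robot as it stands.
- The arm moves only by the tool apply_moves, never from a script. Its argument "targets" is a list of rows, each an object of numbers: "dx", "dy", "dz": the shift along the tool's x, y, z in units of 30 mm (1.0 is 30 mm); "wx", "wy", "wz": the turn, a rotation vector about the tool's x, y, z in units of 6 degrees (1.0 is 6 degrees); "jaw": the opening, from 0 (shut) to 1 (fully open). In form: [{"dx": .., "dy": .., "dz": .., "wx": .., "wy": .., "wz": .., "jaw": ..}, ...]. A call has 1 to 5 rows; each row shifts and turns the commanded pose from where the row before left it, along the tool's axes as they then stand; what a row does not reach is not made up. A row lasts 1/10 s, in which the tool goes at most 50 mm and 8.59 degrees, less where a joint would pass 70% of its speed; a pose out of reach is approached as far as the arm can. A call is refused whole if a number of a shift passes 1 or a number of a turn 1, either way. A call with a gripper value outside its range is refused whole. The fingers move at their own pace and stop on an object; "newtons" is the grip in N (left out, the last holds). Time passes only in rows, so rows that do not move let the fingers close. It gives the time, the measured TCP pose, the force and the opening at its end, in the units of the state.
- bot.read_state(): the state, without advancing time (a new reading comes with each control period).
- cams.read_camera(name): name is "scene" or "side" or "wrist"; returns a dict with "color" (420x560x3 uint8, red, green, blue), "range_z" (420x560 float32, m along the optical axis (not along the pixel's ray), 0 where there is no reading), "fx", "fy", "cx", "cy" (pixels), "eye" and "rotation" of the camera in the world; the wrist camera has in their place "T_tool_cam" (4x4, takes a point from camera to tool coordinates, whose origin is the TCP and whose axes are the flange's). Camera axes: x right, y down, z forward; pixel columns grow to the right and rows downward; lengths in m; the calibration is good to about 2 mm. A picture is of the moment at which its call begins: read the wrist's pose just before it.
- job.finish_job(): hands the job in, once; it reports no verdict.
The state is a dict: "time": time; "q": joint angles; "joint_vel": joint speeds; "joint_torque": joint torques, N m; "tool_pos": TCP position; "tcp_rot": TCP orientation; "wrist_force": force on the tool from outside, world axes, zero at the start; "torque": the same for the moment, N m; "width": opening from 0.0 (shut) to 1.0 (fully open).
Only numpy, scipy, OpenCV 4.12 (cv2) and the standard library are available. Lean on these libraries where they do the work, as an engineer would, in place of code of your own. Each camera call takes 0.05 s, during which the arm holds its last target.

## Working session

There is one attempt and no reset: what is moved stays moved. The work goes in short steps, Python scripts to look and compute and a tool call to move; the robot and the scene stay as the last step left them, time stands still between calls to the robot, and variables do not carry over. Pictures are saved under pics/ and viewed, and the job is handed in when it is done.

Besides the shell and the picture viewer there is one more tool, called after "Call:" by a JSON object that holds its "op" and its "data", one argument or row to a line. apply_moves: Moves the arm, as the interface text tells. Its arguments: {"type":"object","properties":{"targets":{"type":"array"},"newtons":{"type":"number"}},"required":["targets"]}

```bash
ls; mkdir -p pics; python3 - <<'E'
from workcell import bot,cams,job
import cv2,numpy as np
print(bot.read_state())
for n in ["scene","side","wrist"]:
    c=cams.read_camera(n); cv2.imwrite(f"pics/{n}0.png",c["color"][:,:,::-1]); np.savez(f"{n}0.npz",**c)
    print(n,c["fx"],c["cx"],c.get("eye"),c.get("rotation"),c.get("T_tool_cam"))
E
```

```text
pics
{'time': 0.0, 'q': array([ 1.19514229e+00,  2.64782423e-01,  1.60533809e+00, -1.66821410e-05,
        1.27369830e+00, -3.69294085e-02]), 'joint_vel': array([ 0.00198184,  0.0001504 , -0.00017232, -0.00073121, -0.00039663,
        0.00089913]), 'joint_torque': array([-6.46980443e-04, -5.15110230e+01, -3.67311752e+01, -3.19589144e-04,
        1.28981363e-02, -1.47574855e-05]), 'tool_pos': array([0.22405607, 0.63597351, 0.22996169]), 'tcp_rot': array([-0.52944531, -3.09620954,  0.00342735]), 'wrist_force': array([-1.1135311 , -0.43180165, -0.72719124]), 'torque': array([-0.03258411,  0.00174698, -0.00032761]), 'width': 1.0036648693180634}
scene 483.4570945423205 274.6471929270037 [ 0.18348061 -0.3559829   0.83560279] [-2.27305317  0.56256554 -0.22051223] None
side 405.4286831010993 283.7781006979208 [ 0.2869957  -0.30642249  0.60359407] [-2.19041234  0.40430689 -0.20462987] None
wrist 322.4431160198683 273.2548311193218 None None [[ 3.88348871e-04 -9.60414016e-01 -2.78576321e-01  7.09613202e-02]
 [ 9.99999905e-01  4.27615372e-04 -8.01897373e-05 -9.42842807e-04]
 [ 1.96138865e-04 -2.78576263e-01  9.60414091e-01 -1.41790927e-01]
 [ 0.00000000e+00  0.00000000e+00  0.00000000e+00  1.00000000e+00]]
```

View pics/scene0.png

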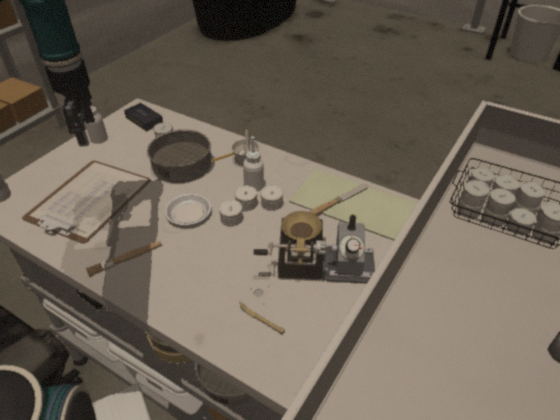

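View pics/side0.png

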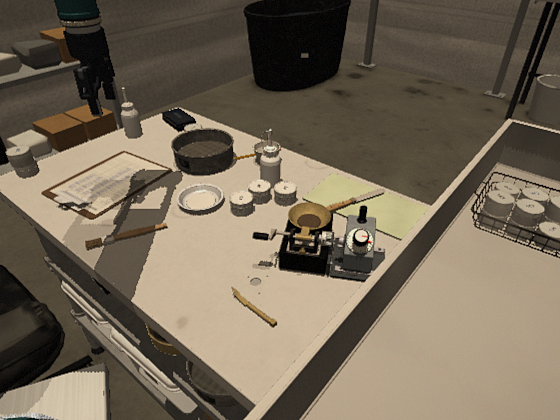

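View pics/wrist0.png

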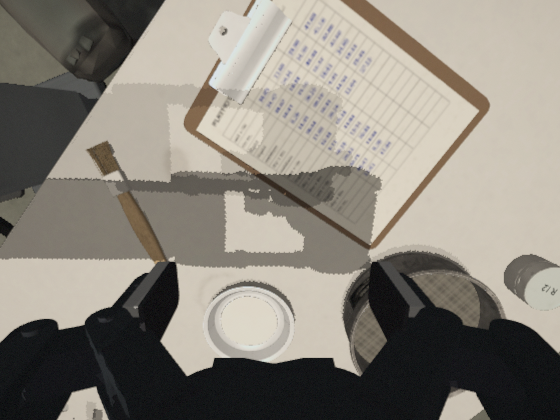

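The scene view shows the device at about (300,250), with the counter at (350,250), the tins at (230-275,195-215), the bottle at (254,172) and the grooving tool at (262,318). There is a raised wall to the right of the counter. Next I'll zoom in and build a point map.

```bash
cat > h.py <<'E'
import numpy as np,cv2
from scipy.spatial.transform import Rotation as R
def pose(c,st=None):
    if c.get("eye") is not None and np.array(c["eye"]).size==3:
        return R.from_rotvec(c["rotation"]).as_matrix(),np.array(c["eye"])
    T=np.array(c["T_tool_cam"]); Rt=R.from_rotvec(st["tcp_rot"]).as_matrix()
    return Rt@T[:3,:3],Rt@T[:3,3]+st["tool_pos"]
def cloud(c,st=None):
    Rm,e=pose(c,st); z=c["range_z"]; v,u=np.mgrid[:z.shape[0],:z.shape[1]]
    P=np.stack([(u-c["cx"])/c["fx"]*z,(v-c["cy"])/c["fy"]*z,z],-1)@Rm.T+e
    P[z==0]=np.nan
    return P
def proj(c,X,st=None):
    Rm,e=pose(c,st); p=(np.atleast_2d(X)-e)@Rm
    return np.stack([p[:,0]/p[:,2]*c["fx"]+c["cx"],p[:,1]/p[:,2]*c["fy"]+c["cy"]],-1)
def ray(c,u,v,st=None):
    Rm,e=pose(c,st); d=Rm@np.array([(u-c["cx"])/c["fx"],(v-c["cy"])/c["fy"],1]); return e,d
def onplane(c,u,v,p0,n,st=None):
    e,d=ray(c,u,v,st); return e+d*(np.dot(n,np.array(p0)-e)/np.dot(n,d))
def crop(c,x0,y0,x1,y1,s,f):
    im=cv2.resize(c["color"][y0:y1,x0:x1,::-1],None,fx=s,fy=s,interpolation=cv2.INTER_CUBIC); cv2.imwrite(f,im)
E
python3 - <<'E'
from h import *
for n in ["scene","side"]:
    c=dict(np.load(n+"0.npz",allow_pickle=True)); P=cloud(c)
    if n=="scene": crop(c,230,130,400,290,4.5,"pics/sc1.png"); uv=[(300,225),(302,270),(350,245),(352,222),(262,252),(254,172),(231,210),(246,195),(272,195),(262,318),(400,240),(440,180),(395,290)]
    else: crop(c,225,130,395,290,4.5,"pics/si1.png"); uv=[(309,215),(362,238),(362,215),(260,236),(255,300)]
    for u,v in uv: print(n,u,v,P[v,u].round(3))
E
```

```text
scene 300 225 [0.583 0.316 0.069]
scene 302 270 [0.535 0.221 0.037]
scene 350 245 [0.621 0.178 0.113]
scene 352 222 [0.656 0.224 0.123]
scene 262 252 [0.461 0.26  0.095]
scene 254 172 [0.574 0.536 0.071]
scene 231 210 [0.475 0.463 0.042]
scene 246 195 [0.531 0.496 0.042]
scene 272 195 [0.589 0.467 0.041]
scene 262 318 [0.412 0.167 0.012]
scene 400 240 [0.703 0.126 0.135]
scene 440 180 [0.911 0.243 0.124]
scene 395 290 [ 0.701  0.105 -0.001]
side 309 215 [0.588 0.321 0.067]
side 362 238 [0.626 0.17  0.112]
side 362 215 [0.655 0.223 0.12 ]
side 260 236 [0.458 0.262 0.095]
side 255 300 [0.42  0.189 0.005]
```

View pics/sc1.png

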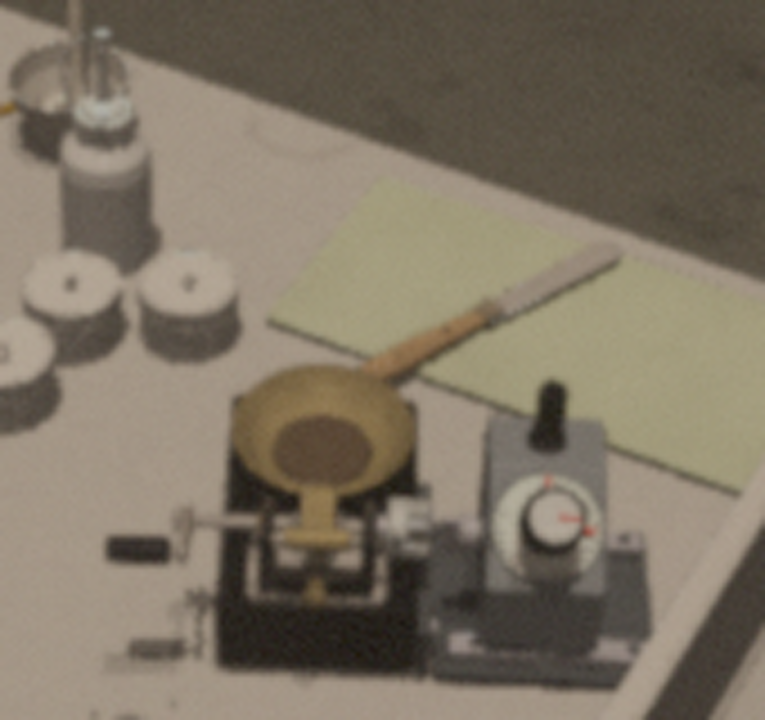

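View pics/si1.png

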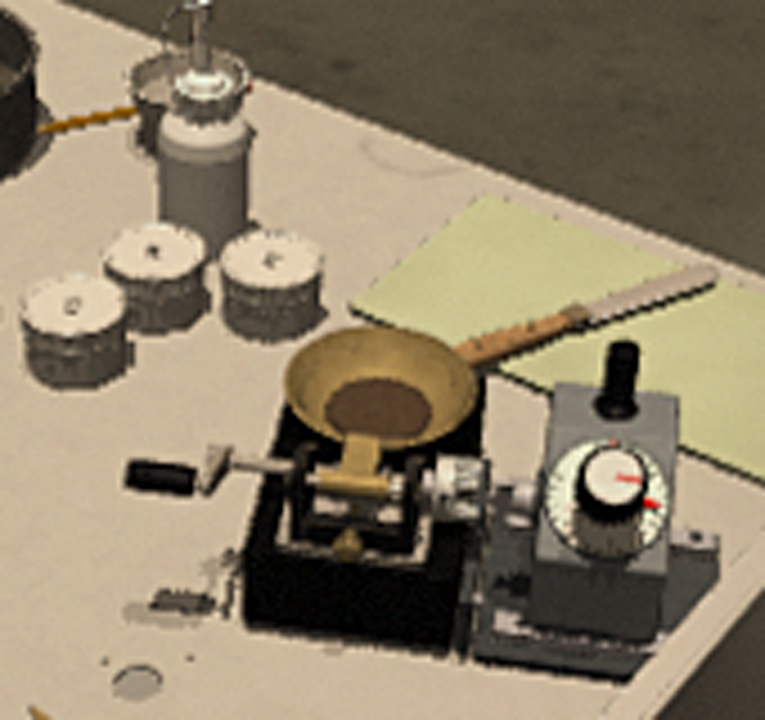

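```bash
python3 - <<'E'
from h import *
for n in ["scene","side"]:
    c=dict(np.load(n+"0.npz",allow_pickle=True)); P=cloud(c); col=c["color"].astype(int)
    x,y,z=P[...,0],P[...,1],P[...,2]
    reg=(x>0.42)&(x<0.75)&(y>0.08)&(y<0.38)
    # counter flat top
    for lo,hi in [(0.094,0.108)]:
        m=reg&(z>lo)&(z<hi)&(x>0.56)&(y<0.25)
        q=P[m][:,:2]; print(n,m.sum(),np.median(z[m]),q.min(0),q.max(0))
        r=cv2.minAreaRect(q.astype(np.float32)); print(r)
    # black block top z~0.055 and front
    m=reg&(z>0.048)&(z<0.062)&(col.sum(-1)<120)&(x<0.66)
    q=P[m][:,:2]; print("block",m.sum(),cv2.minAreaRect(q.astype(np.float32)))
    m=reg&(z>0.012)&(z<0.14); cv2.imwrite(f"pics/m_{n}.png",m.astype(np.uint8)*255)
    h,b=np.histogram(z[reg],bins=np.arange(-.005,.15,.005)); print(h)
E
```

```text
scene 510 0.10030440011430969 [0.56061277 0.08019359] [0.7486671 0.2497034]
((0.6569943428039551, 0.18278634548187256), (0.13605377078056335, 0.16237872838974), 25.556602478027344)
block 310 ((0.5560126304626465, 0.2614888548851013), (0.10062476992607117, 0.09121882170438766), 58.20595169067383)
[ 418 5044 3216  872  268  240  134  148  146  187  143  414  424  158
  536  464  442  340  204  322  295  272   71   94   90   44   40  330
  143    0]
side 587 0.10038623472774755 [0.56079079 0.08001389] [0.74935571 0.24831525]
((0.6575942039489746, 0.18185845017433167), (0.1382303684949875, 0.16086286306381226), 25.226591110229492)
block 595 ((0.5940103530883789, 0.2641735374927521), (0.14377735555171967, 0.17097318172454834), 64.23893737792969)
[ 523 5484 2669  851  291  279  186  198  189  266  186  493  441  202
  599  511  465  395  241  335  357  303  107  124  129   77   62  414
  121    0]
```

```bash
python3 - <<'E'
from h import *
c=dict(np.load("side0.npz",allow_pickle=True)); P=cloud(c)
f=lambda u,v:(225+u/4.5,130+v/4.5)
for nm,a,z in [("blkFL",(245,625),.005),("blkFR",(440,650),.005),("slideR",(630,680),.003),("slideL",(475,655),.003),("ctopBL",(560,385),.101),("ctopBR",(678,397),.101),("hub",(463,490),.073),("shaftL",(240,458),.073),("handleL",(128,472),.095),("handleR",(192,480),.095)]:
    print(nm,onplane(c,*f(*a),[0,0,z],[0,0,1]).round(4))
for nm,a in [("knobtop",(612,478)),("post",(620,355)),("handle",(160,475))]:
    u,v=f(*a); print(nm,P[int(v),int(u)].round(4))
E
```

```text
blkFL [0.4926 0.2495 0.005 ]
blkFR [0.5692 0.2036 0.005 ]
slideR [0.6412 0.1587 0.003 ]
slideL [0.5836 0.1969 0.003 ]
ctopBL [0.6447 0.2508 0.101 ]
ctopBR [0.6898 0.2244 0.101 ]
hub [0.5883 0.2299 0.073 ]
shaftL [0.5039 0.2854 0.073 ]
handleL [0.4469 0.2692 0.095 ]
handleR [0.4707 0.2545 0.095 ]
knobtop [0.6253 0.1731 0.1149]
post [0.6562 0.2278 0.1331]
handle [0.4581 0.2629 0.0964]
```

```bash
python3 - <<'E'
from h import *
c=dict(np.load("side0.npz",allow_pickle=True)); P=cloud(c)
for v in range(150,330,20):
    row=P[v]; print(v,[(u,*row[u].round(2)) for u in range(370,560,12) if not np.isnan(row[u,0])][:14])
E
```

```text
150 [(370, np.float64(1.75), np.float64(1.82), np.float64(-0.77)), (382, np.float64(1.84), np.float64(1.81), np.float64(-0.77)), (394, np.float64(1.93), np.float64(1.79), np.float64(-0.78)), (406, np.float64(2.0), np.float64(1.75), np.float64(-0.78)), (418, np.float64(2.08), np.float64(1.72), np.float64(-0.77)), (430, np.float64(2.16), np.float64(1.69), np.float64(-0.78)), (442, np.float64(2.24), np.float64(1.66), np.float64(-0.78)), (454, np.float64(2.32), np.float64(1.63), np.float64(-0.78)), (466, np.float64(2.39), np.float64(1.6), np.float64(-0.77)), (478, np.float64(2.47), np.float64(1.57), np.float64(-0.77)), (490, np.float64(1.09), np.float64(0.34), np.float64(0.12)), (502, np.float64(1.25), np.float64(0.44), np.float64(0.04)), (514, np.float64(1.26), np.float64(0.41), np.float64(0.05)), (526, np.float64(1.27), np.float64(0.39), np.float64(0.06))]
170 [(370, np.float64(1.62), np.float64(1.6), np.float64(-0.77)), (382, np.float64(1.7), np.float64(1.57), np.float64(-0.77)), (394, np.float64(1.77), np.float64(1.55), np.float64(-0.78)), (406, np.float64(1.84), np.float64(1.52), np
[... 5909 characters left out ...]
oat64(0.08), np.float64(-0.0)), (406, np.float64(0.68), np.float64(0.07), np.float64(0.0)), (418, np.float64(0.7), np.float64(0.06), np.float64(-0.0)), (430, np.float64(0.72), np.float64(0.05), np.float64(-0.0)), (442, np.float64(0.74), np.float64(0.05), np.float64(-0.0)), (454, np.float64(0.76), np.float64(0.04), np.float64(0.0)), (466, np.float64(0.78), np.float64(0.03), np.float64(-0.0)), (478, np.float64(0.81), np.float64(0.02), np.float64(-0.0)), (490, np.float64(0.83), np.float64(0.01), np.float64(-0.0)), (502, np.float64(0.85), np.float64(0.01), np.float64(-0.0)), (514, np.float64(0.87), np.float64(-0.0), np.float64(-0.0)), (526, np.float64(0.89), np.float64(-0.01), np.float64(-0.0))]
```

```bash
cat >> h.py <<'E'
YAW=np.deg2rad(58.3)
def dev(yaw=None):
    y=YAW if yaw is None else yaw
    return np.array([[np.cos(y),-np.sin(y),0],[np.sin(y),np.cos(y),0],[0,0,1.]])
def plan(st,pos,Rt,n=None,jaw=None):
    """n equal rows from the measured pose, straight line (turn first order const)"""
    R0=R.from_rotvec(st["tcp_rot"]); rv=(R0.inv()*R.from_matrix(Rt)).as_rotvec()
    dp=np.array(pos)-st["tool_pos"]
    d0=R0.inv().apply(dp)
    if n is None: n=int(np.ceil(max(np.abs(d0).max()/.03,np.linalg.norm(d0)/.05,np.abs(np.rad2deg(rv)).max()/6,1)))
    print("n",n,"turn/row",(np.rad2deg(rv)/6/n).round(3))
    for k in range(n):
        Rk=R0*R.from_rotvec(rv*k/n); d=Rk.inv().apply(dp/n)/.03
        print(k,d.round(3))
E
python3 - <<'E'
from h import *
from workcell import bot
D=dev(); Rt=np.stack([D[:,1],D[:,0],[0,0,-1]],1)
st=bot.read_state()
plan(st,[0.458,.263,.22],Rt)
E
```

```text
n 12 turn/row [-0.001  0.     0.171]
0 [-0.957 -0.762  0.03 ]
1 [-0.971 -0.744  0.03 ]
2 [-0.984 -0.727  0.03 ]
3 [-0.997 -0.709  0.029]
4 [-1.009 -0.691  0.029]
5 [-1.021 -0.673  0.029]
6 [-1.033 -0.655  0.029]
7 [-1.045 -0.636  0.029]
8 [-1.056 -0.617  0.029]
9 [-1.067 -0.598  0.029]
10 [-1.077 -0.579  0.029]
11 [-1.087 -0.56   0.029]
```

Call:
{"op": "apply_moves", "data": {
  "targets": [
    {"dx":-0.96,"dy":-0.76,"wz":0.17},
    {"dx":-0.97,"dy":-0.74,"wz":0.17},
    {"dx":-0.98,"dy":-0.73,"wz":0.17},
    {"dx":-1,"dy":-0.7,"wz":0.17},
    {"dx":-1,"dy":-0.7,"wz":0.17}
  ]
}}

```text
invalid input at $.targets[0]: expected keys dx, dy, dz, wx, wy, wz, jaw
```

Call:
{"op": "apply_moves", "data": {
  "targets": [
    {"dx":-1,"dy":-0.67,"wz":0.17},
    {"dx":-1,"dy":-0.65,"wz":0.17},
    {"dx":-1,"dy":-0.63,"wz":0.17},
    {"dx":-1,"dy":-0.62,"wz":0.17},
    {"dx":-1,"dy":-0.6,"wz":0.17}
  ]
}}

```text
invalid input at $.targets[0]: expected keys dx, dy, dz, wx, wy, wz, jaw
```

Call:
{"op": "apply_moves", "data": {
  "targets": [
    {"dx":-0.9,"dy":-0.5,"wz":0.17},
    {"dx":-0.8,"dy":-0.5,"wz":0.17},
    {"dx":-0.7,"dy":-0.5},
    {},
    {}
  ]
}}

```text
invalid input at $.targets[0]: expected keys dx, dy, dz, wx, wy, wz, jaw
```

```bash
cat > look.py <<'E'
import sys
from h import *
from workcell import bot,cams
def look(n,tag):
    st=bot.read_state(); c=cams.read_camera(n); np.savez(f"{tag}.npz",**c,**{k:st[k] for k in("tcp_rot","tool_pos")})
    cv2.imwrite(f"pics/{tag}.png",c["color"][:,:,::-1]); print(st["time"],st["tool_pos"].round(4),st["tcp_rot"].round(3),st["q"].round(3)); return c,st
def load(tag):
    c=dict(np.load(tag+".npz",allow_pickle=True)); return c,c
if __name__=="__main__": look(sys.argv[1],sys.argv[2])
E
python3 look.py wrist w1
```

```text
0.15 [0.2241 0.6361 0.2303] [-5.300e-01 -3.096e+00  3.000e-03] [ 1.195  0.265  1.605  0.     1.274 -0.037]
```

View pics/w1.png

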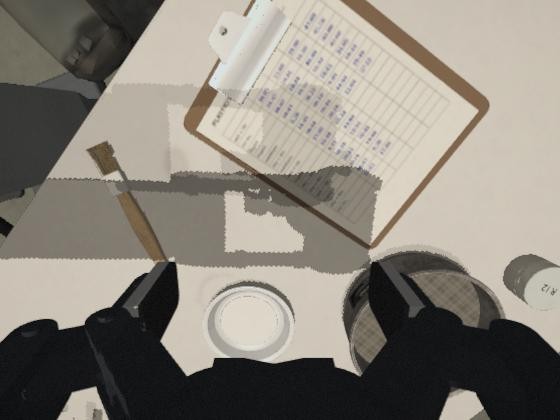

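The calls were refused, since every key is required, and the wrist view hasn't changed (plate at (248,322), nothing moved). I'll resend them in full form.

Call:
{"op": "apply_moves", "data": {
  "targets": [
    {"dx":-0.96,"dy":-0.76,"dz":0,"wx":0,"wy":0,"wz":0.17,"jaw":1},
    {"dx":-0.97,"dy":-0.74,"dz":0,"wx":0,"wy":0,"wz":0.17,"jaw":1},
    {"dx":-0.98,"dy":-0.73,"dz":0,"wx":0,"wy":0,"wz":0.17,"jaw":1},
    {"dx":-1,"dy":-0.7,"dz":0,"wx":0,"wy":0,"wz":0.17,"jaw":1},
    {"dx":-1,"dy":-0.7,"dz":0,"wx":0,"wy":0,"wz":0.17,"jaw":1}
  ]
}}

```text
time: 0.7
tool_pos: [0.3221, 0.48, 0.2311]
tcp_rot: [-0.668, -3.07, 0.0]
wrist_force: [0.9, -1.3, -0.6]
width: 1.005
```

Call:
{"op": "apply_moves", "data": {
  "targets": [
    {"dx":-1,"dy":-0.67,"dz":0,"wx":0,"wy":0,"wz":0.17,"jaw":1},
    {"dx":-1,"dy":-0.65,"dz":0,"wx":0,"wy":0,"wz":0.17,"jaw":1},
    {"dx":-1,"dy":-0.63,"dz":0,"wx":0,"wy":0,"wz":0.17,"jaw":1},
    {"dx":-1,"dy":-0.62,"dz":0,"wx":0,"wy":0,"wz":0.17,"jaw":1},
    {"dx":-1,"dy":-0.6,"dz":0,"wx":0,"wy":0,"wz":0.17,"jaw":1}
  ]
}}

```text
time: 1.2
tool_pos: [0.4138, 0.3278, 0.2312]
tcp_rot: [0.804, 3.037, -0.0]
wrist_force: [0.7, -0.5, 0.1]
width: 1.003
```

Call:
{"op": "apply_moves", "data": {
  "targets": [
    {"dx":-0.9,"dy":-0.5,"dz":0,"wx":0,"wy":0,"wz":0.17,"jaw":1},
    {"dx":-0.8,"dy":-0.5,"dz":0,"wx":0,"wy":0,"wz":0.17,"jaw":1},
    {"dx":-0.7,"dy":-0.5,"dz":0,"wx":0,"wy":0,"wz":0,"jaw":1},
    {"dx":0,"dy":0,"dz":0,"wx":0,"wy":0,"wz":0,"jaw":1}
  ]
}}

```text
time: 1.6
tool_pos: [0.4533, 0.2515, 0.2311]
tcp_rot: [0.862, 3.021, -0.002]
wrist_force: [-0.6, 0.2, -0.2]
width: 1.002
```

```bash
python3 look.py wrist w1
```

```text
1.6 [0.4533 0.2515 0.2311] [ 8.620e-01  3.021e+00 -2.000e-03] [ 4.590e-01 -3.400e-02  1.934e+00 -1.000e-03  1.241e+00 -5.560e-01]
```

View pics/w1.png

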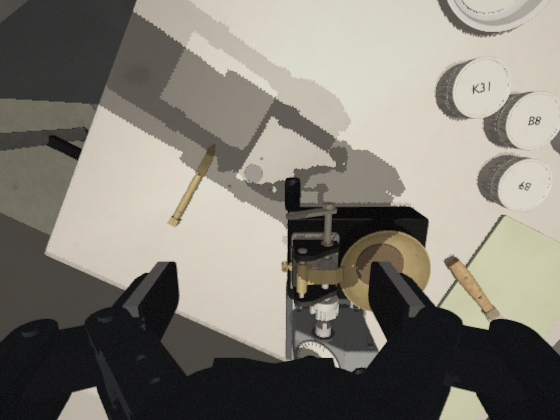

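The wrist view shows the crank handle at about (293,193), the shaft at (328,220-330), the hub at (323,312), and the dial edge at (315,350). The device axes line up with the image, so the yaw estimate looks right. Now I'll measure the handle and the shaft.

```bash
python3 - <<'E'
from look import *
c,st=load("w1"); P=cloud(c,st); col=c["color"].astype(int)
crop(c,260,160,460,360,3.9,"pics/w1c.png")
D=dev()
sub=np.zeros(P.shape[:2],bool); sub[175:215,280:305]=1
m=sub&(col.sum(-1)<110)&(P[...,2]>.06)
p=P[m]; print(m.sum(),p.mean(0).round(4),np.percentile(p,[2,98],axis=0).round(4)); q=p@D; print("dev",np.percentile(q,[1,50,99],axis=0).round(4))
for u,v in [(328,222),(329,235),(328,243),(323,312),(323,308),(295,215),(405,210),(290,210),(290,240),(425,215)]: print(u,v,P[v,u].round(4),(P[v,u]@D).round(4))
E
```

```text
448 [0.4594 0.266  0.0952] [[0.4462 0.2559 0.0899]
 [0.4728 0.2765 0.0978]]
dev [[ 0.4615 -0.2656  0.0893]
 [ 0.4676 -0.2509  0.0957]
 [ 0.4741 -0.237   0.0979]]
328 222 [0.5055 0.2801 0.0764] [ 0.504  -0.2829  0.0764]
329 235 [0.5178 0.2744 0.0764] [ 0.5056 -0.2964  0.0764]
328 243 [0.5249 0.2695 0.076 ] [ 0.5051 -0.305   0.076 ]
323 312 [0.5843 0.2288 0.0856] [ 0.5017 -0.3769  0.0856]
323 308 [0.5806 0.231  0.0851] [ 0.5016 -0.3726  0.0851]
295 215 [0.4774 0.2584 0.0935] [ 0.4707 -0.2704  0.0935]
405 210 [0.5583 0.3593 0.025 ] [ 0.5991 -0.2862  0.025 ]
290 210 [0.4703 0.2573 0.0958] [ 0.466  -0.2649  0.0958]
290 240 [0.5104 0.2355 0.0541] [ 0.4686 -0.3105  0.0541]
425 215 [0.5866 0.3813 0.004 ] [ 0.6326 -0.2988  0.004 ]
```

View pics/w1c.png

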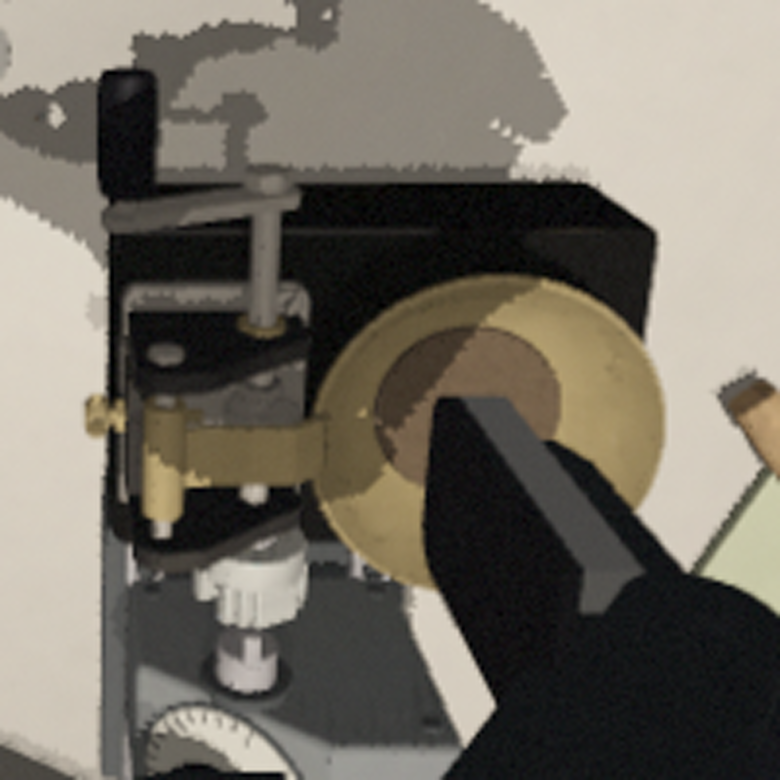

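```bash
python3 - <<'E'
from h import *
from workcell import bot
D=dev(); Rt=np.stack([D[:,1],D[:,0],[0,0,-1]],1)
plan(bot.read_state(),D@[.4676,-.2485,.072],Rt)
E
```

```text
n 6 turn/row [-0.    -0.    -0.003]
0 [0.021 0.081 0.884]
1 [0.021 0.081 0.884]
2 [0.021 0.081 0.884]
3 [0.021 0.081 0.884]
4 [0.021 0.081 0.884]
5 [0.021 0.081 0.884]
```

Call:
{"op": "apply_moves", "data": {
  "targets": [
    {"dx":0.06,"dy":0.24,"dz":0,"wx":0,"wy":0,"wz":0,"jaw":0.5},
    {"dx":0.06,"dy":0.24,"dz":0.5,"wx":0,"wy":0,"wz":0,"jaw":0.5},
    {"dx":0,"dy":0,"dz":0.8,"wx":0,"wy":0,"wz":0,"jaw":0.5},
    {"dx":0,"dy":0,"dz":0.9,"wx":0,"wy":0,"wz":0,"jaw":0.5},
    {"dx":0,"dy":0,"dz":0.9,"wx":0,"wy":0,"wz":0,"jaw":0.5}
  ]
}}

```text
time: 2.15
tool_pos: [0.4562, 0.2697, 0.1363]
tcp_rot: [-0.853, -3.023, -0.0]
wrist_force: [0.4, -0.5, -0.7]
width: 0.501
```

```bash
python3 look.py wrist w2
```

```text
2.15 [0.4562 0.2697 0.1363] [-0.853 -3.023 -0.   ] [ 0.487  0.071  2.011  0.     1.059 -0.534]
```

View pics/w2.png

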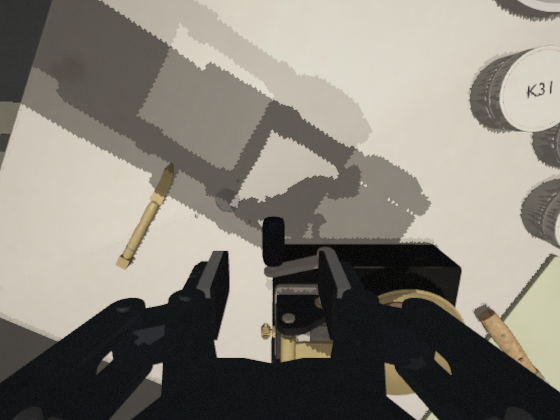

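Handle at (273,240), centred between the open fingers (228 and 320). Next I descend and close.

Call:
{"op": "apply_moves", "data": {
  "targets": [
    {"dx":0,"dy":0,"dz":0.7,"wx":0,"wy":0,"wz":0,"jaw":0.5},
    {"dx":0,"dy":0,"dz":0.8,"wx":0,"wy":0,"wz":0,"jaw":0.5},
    {"dx":0,"dy":0,"dz":0.6,"wx":0,"wy":0,"wz":0,"jaw":0.5},
    {"dx":0,"dy":0,"dz":0,"wx":0,"wy":0,"wz":0,"jaw":0},
    {"dx":0,"dy":0,"dz":0,"wx":0,"wy":0,"wz":0,"jaw":0}
  ],
  "newtons": 30
}}

```text
time: 2.7
tool_pos: [0.4564, 0.2688, 0.075]
tcp_rot: [-0.855, -3.022, 0.001]
wrist_force: [0.1, 0.1, 0.4]
width: 0.171
```

Call:
{"op": "apply_moves", "data": {
  "targets": [
    {"dx":0,"dy":0,"dz":0,"wx":0,"wy":0,"wz":0,"jaw":0},
    {"dx":0,"dy":0,"dz":0,"wx":0,"wy":0,"wz":0,"jaw":0}
  ],
  "newtons": 30
}}

```text
time: 2.9
tool_pos: [0.4568, 0.2692, 0.0756]
tcp_rot: [-0.857, -3.022, -0.003]
wrist_force: [-1.8, 4.5, -5.5]
width: 0.146
```

```bash
python3 look.py wrist w3; python3 -c "
from h import *;from workcell import bot
print(bot.read_state()['tool_pos']@dev())"
```

```text
2.9 [0.4568 0.2692 0.0756] [-8.570e-01 -3.022e+00 -3.000e-03] [ 4.850e-01  1.430e-01  2.059e+00  2.000e-03  9.390e-01 -5.350e-01]
[ 0.46904972 -0.24717211  0.07563331]
```

View pics/w3.png

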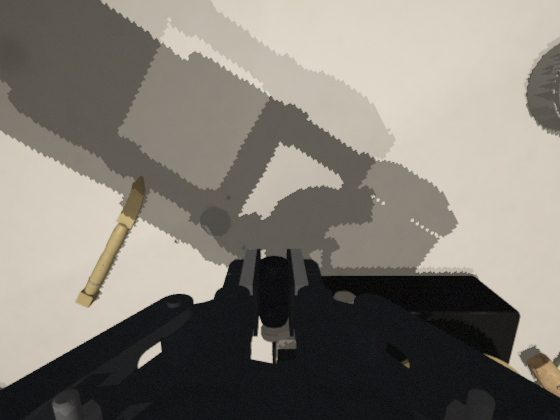

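The pads hold the black handle at (273,290); opening 0.146 (12.4 mm) agrees with the 14 mm grip. I'll follow the 40 mm arc up to the top.

Call:
{"op": "apply_moves", "data": {
  "targets": [
    {"dx":0,"dy":0.1,"dz":-0.16,"wx":0,"wy":0,"wz":0,"jaw":0},
    {"dx":0,"dy":0.12,"dz":-0.15,"wx":0,"wy":0,"wz":0,"jaw":0},
    {"dx":0,"dy":0.13,"dz":-0.12,"wx":0,"wy":0,"wz":0,"jaw":0},
    {"dx":0,"dy":0.15,"dz":-0.11,"wx":0,"wy":0,"wz":0,"jaw":0}
  ],
  "newtons": 40
}}

```text
time: 3.35
tool_pos: [0.4635, 0.2801, 0.091]
tcp_rot: [-0.856, -3.02, 0.005]
wrist_force: [-3.4, 0.0, -10.0]
width: 0.145
```

Call:
{"op": "apply_moves", "data": {
  "targets": [
    {"dx":0,"dy":0.16,"dz":-0.09,"wx":0,"wy":0,"wz":0,"jaw":0},
    {"dx":0,"dy":0.18,"dz":-0.06,"wx":0,"wy":0,"wz":0,"jaw":0},
    {"dx":0,"dy":0.17,"dz":-0.04,"wx":0,"wy":0,"wz":0,"jaw":0},
    {"dx":0,"dy":0.17,"dz":-0.01,"wx":0,"wy":0,"wz":0,"jaw":0},
    {"dx":0,"dy":0,"dz":0,"wx":0,"wy":0,"wz":0,"jaw":0}
  ],
  "newtons": 40
}}

```text
time: 3.85
tool_pos: [0.4749, 0.2985, 0.0983]
tcp_rot: [-0.856, -3.021, 0.002]
wrist_force: [-6.7, 0.0, -1.2]
width: 0.148
```

```bash
python3 look.py wrist w4;python3 look.py side s4; python3 -c "
from look import *
print(bot.read_state()['tool_pos']@dev())
c,_=load('s4'); crop(c,225,130,395,290,4.5,'pics/s4c.png')"
```

```text
3.85 [0.4749 0.2985 0.0983] [-8.560e-01 -3.021e+00  2.000e-03] [ 5.170e-01  1.720e-01  1.977e+00  1.000e-03  9.950e-01 -5.020e-01]
3.9 [0.4749 0.2985 0.0984] [-8.560e-01 -3.021e+00  1.000e-03] [ 5.160e-01  1.710e-01  1.977e+00  1.000e-03  9.950e-01 -5.020e-01]
[ 0.50350867 -0.24713679  0.09837414]
```

View pics/w4.png

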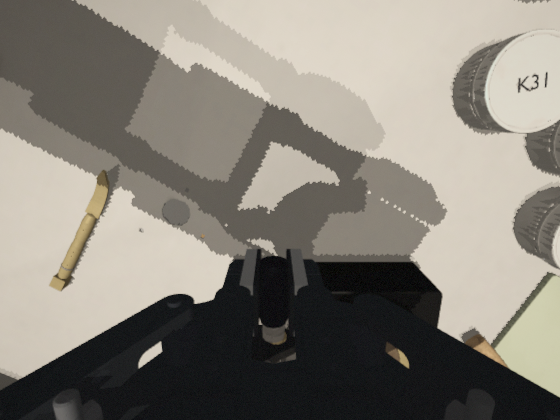

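View pics/s4c.png

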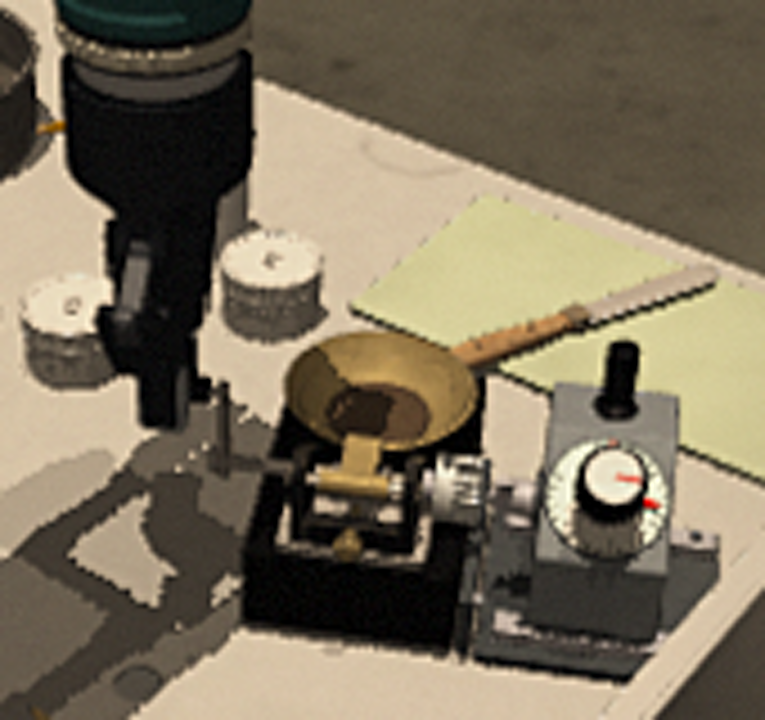

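The arm looks upright in the side view (crop (225,385)-(225,465)). I'll release, lift and measure it.

Call:
{"op": "apply_moves", "data": {
  "targets": [
    {"dx":0,"dy":0,"dz":0,"wx":0,"wy":0,"wz":0,"jaw":0.45},
    {"dx":0,"dy":0,"dz":0,"wx":0,"wy":0,"wz":0,"jaw":0.45},
    {"dx":0,"dy":0,"dz":-0.7,"wx":0,"wy":0,"wz":0,"jaw":0.45},
    {"dx":0,"dy":0,"dz":-1,"wx":0,"wy":0,"wz":0,"jaw":0.45},
    {"dx":0,"dy":0,"dz":-1,"wx":0,"wy":0,"wz":0,"jaw":0.45}
  ]
}}

```text
time: 4.45
tool_pos: [0.4769, 0.2983, 0.1807]
tcp_rot: [0.856, 3.02, 0.002]
wrist_force: [0.2, 0.8, 0.2]
width: 0.449
```

Call:
{"op": "apply_moves", "data": {
  "targets": [
    {"dx":0.3,"dy":0,"dz":-1,"wx":0,"wy":0,"wz":0,"jaw":0.8},
    {"dx":0,"dy":0,"dz":-0.5,"wx":0,"wy":0,"wz":0,"jaw":0.8},
    {"dx":0,"dy":0,"dz":0,"wx":0,"wy":0,"wz":0,"jaw":0.8},
    {"dx":0,"dy":0,"dz":0,"wx":0,"wy":0,"wz":0,"jaw":0.8}
  ]
}}

```text
time: 4.85
tool_pos: [0.4683, 0.3027, 0.2233]
tcp_rot: [0.857, 3.022, 0.0]
wrist_force: [-0.1, 0.0, -0.7]
width: 0.8
```

```bash
python3 look.py wrist w5;python3 look.py side s5;  python3 -c "
from look import *
c,_=load('s5'); crop(c,225,130,395,290,4.5,'pics/s5c.png')
c,st=load('w5'); crop(c,220,140,420,320,3.9,'pics/w5c.png')
P=cloud(c,st)@dev(); col=c['color'].astype(int)
m=(col.sum(-1)<110)&(P[...,2]>.1)&(P[...,2]<.13)&(P[...,1]>-.27)&(P[...,1]<-.22)&(abs(P[...,0]-.5)<.03)
v,u=np.nonzero(m);print(m.sum(),u.min(),u.max(),v.min(),v.max(),np.percentile(P[m],[1,50,99],axis=0).round(4))
"
```

```text
4.85 [0.4683 0.3027 0.2233] [0.857 3.022 0.   ] [ 5.290e-01  4.700e-02  1.867e+00 -1.000e-03  1.226e+00 -4.890e-01]
4.9 [0.4675 0.3024 0.2221] [-8.570e-01 -3.021e+00  2.000e-03] [ 0.529  0.048  1.869 -0.     1.226 -0.489]
572 265 281 202 238 [[ 0.4959 -0.2654  0.1113]
 [ 0.5025 -0.2504  0.1186]
 [ 0.509  -0.2369  0.1209]]
```

View pics/w5c.png

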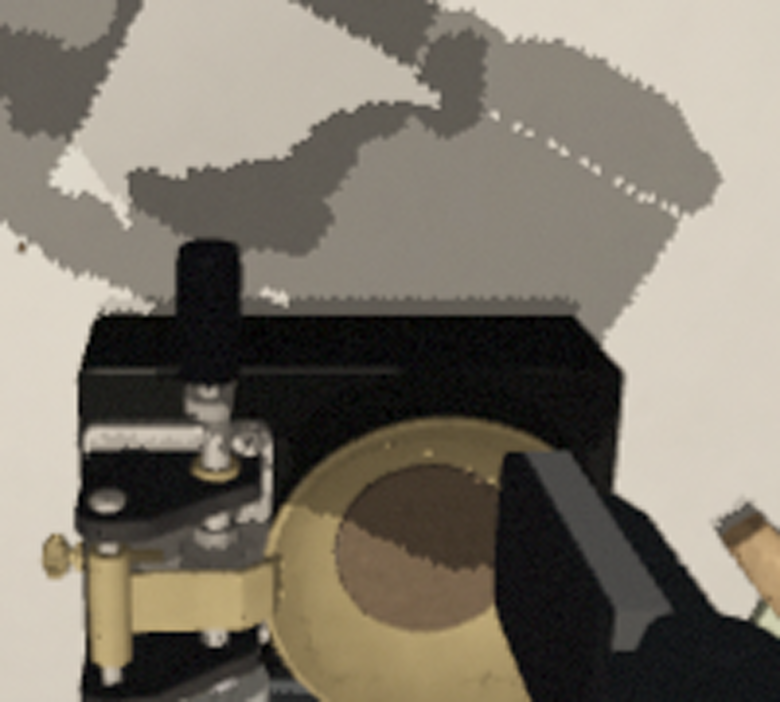

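View pics/s5c.png

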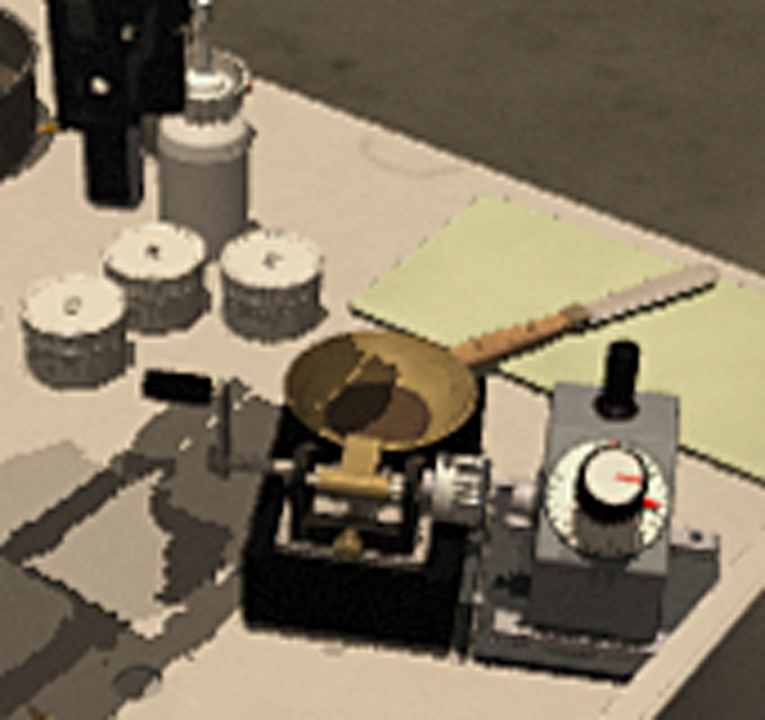

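```bash
python3 -c "
from look import *
c,st=load('w5');P=cloud(c,st)@dev();g=c['color'].astype(int)
for v in (250,253,256,259,273,276): print(v,[(u,P[v,u].round(4).tolist(),g[v,u].sum()) for u in range(266,284,2)])
" | cut -c1-700
```

```text
250 [(266, [0.4953, -0.3021, 0.0594], np.int64(547)), (268, [0.4974, -0.3019, 0.0598], np.int64(543)), (270, [0.4994, -0.3014, 0.0609], np.int64(589)), (272, [0.5015, -0.296, 0.0733], np.int64(364)), (274, [0.5035, -0.2946, 0.0765], np.int64(334)), (276, [0.5054, -0.2941, 0.0777], np.int64(323)), (278, [0.5074, -0.2956, 0.0742], np.int64(277)), (280, [0.5097, -0.3019, 0.0599], np.int64(218)), (282, [0.5116, -0.3005, 0.063], np.int64(264))]
253 [(266, [0.4953, -0.3052, 0.0599], np.int64(504)), (268, [0.4973, -0.3056, 0.0591], np.int64(490)), (270, [0.4994, -0.3053, 0.0596], np.int64(481)), (272, [0.5015, -0.2986, 0.0747], np.int64(397)), (274, [0.5035, -0.2978, 0.0765], np.int64(563)), (276, [0.5054, -0.2982, 0.0756], np.int64(455)), (278, [0.5074, -0.2987, 0.0745], np.int64(262)), (280, [0.5096, -0.3031, 0.0645], np.int64(559)), (282, [0.5116, -0.3032, 0.0644], np.int64(362))]
256 [(266, [0.4953, -0.3079, 0.0613], np.int64(54)), (268, [0.4974, -0.307, 0.0633], np.int64(41)), (270, [0.4994, -0.3079, 0.0613], np.int64(82)), (272, [0.5015, -0.3021, 0.074], np.int64(371)), (274, [0.5035,
[... 857 characters left out ...]
.int64(267)), (274, [0.5035, -0.3198, 0.0754], np.int64(523)), (276, [0.5055, -0.3194, 0.0762], np.int64(524)), (278, [0.5075, -0.3197, 0.0757], np.int64(335)), (280, [0.5096, -0.3224, 0.0704], np.int64(271)), (282, [0.5119, -0.3281, 0.0595], np.int64(438))]
276 [(266, [0.4952, -0.3314, 0.06], np.int64(246)), (268, [0.4973, -0.3313, 0.0602], np.int64(239)), (270, [0.4995, -0.3223, 0.0769], np.int64(355)), (272, [0.5015, -0.322, 0.0776], np.int64(289)), (274, [0.5035, -0.3225, 0.0765], np.int64(275)), (276, [0.5055, -0.3226, 0.0763], np.int64(294)), (278, [0.5075, -0.3221, 0.0774], np.int64(246)), (280, [0.5095, -0.3227, 0.0763], np.int64(268)), (282, [0.512, -0.3318, 0.0591], np.int64(231))]
```

The crank is about 0.05 rad short of upright (handle x 2.2 mm off the shaft over 40 mm), inside the 0.15 tolerance. Next comes the knob: locate the cap from both views.

```bash
python3 - <<'E'
from look import *
D=dev()
rs=[]
for tag,u,v in [("side0",361.0,236.2),("scene0",353.1,245.1)]:
    c,_=load(tag); e,d=ray(c,u,v); d/=np.linalg.norm(d); rs.append((e,d))
    P=cloud(c); print(tag,P[int(v),int(u)].round(4))
A=sum(np.eye(3)-np.outer(d,d) for e,d in rs); b=sum((np.eye(3)-np.outer(d,d))@e for e,d in rs)
X=np.linalg.solve(A,b); print("cap",X.round(4),[np.linalg.norm((np.eye(3)-np.outer(d,d))@(X-e)).round(4) for e,d in rs], (X@D).round(4))
# dial plane + cap plane from side depth
a=D@[-np.sin(np.deg2rad(35)),0,np.cos(np.deg2rad(35))]
c,_=load("side0"); P=cloud(c)
for tag in ("side0","scene0"):
    c,_=load(tag); P=cloud(c)
    u,v=(361,236) if tag=="side0" else (353,245)
    s=P[v-6:v+6,u-6:u+6].reshape(-1,3); print(tag,"along axis",np.nanpercentile(s@a,[5,25,50,75,95]).round(4))
    s=P[v-30:v+30,u-25:u+25].reshape(-1,3); h,b=np.histogram(s@a,bins=np.arange(-.2,.1,.004)); print([(b[i].round(3),h[i]) for i in np.argsort(-h)[:8]])
E
```

```text
side0 [0.6253 0.1731 0.1149]
scene0 [0.6252 0.1735 0.115 ]
cap [0.6266 0.1749 0.1126] [np.float64(0.0), np.float64(0.0)] [ 0.478  -0.4412  0.1126]
side0 along axis [-0.1834 -0.1815 -0.1804 -0.1796 -0.1786]
[(np.float64(-0.184), np.int64(107)), (np.float64(-0.18), np.int64(71)), (np.float64(-0.2), np.int64(30)), (np.float64(-0.196), np.int64(14)), (np.float64(-0.188), np.int64(13)), (np.float64(-0.116), np.int64(12)), (np.float64(-0.112), np.int64(9)), (np.float64(-0.12), np.int64(8))]
scene0 along axis [-0.1958 -0.1821 -0.1808 -0.1792 -0.1778]
[(np.float64(-0.184), np.int64(92)), (np.float64(-0.18), np.int64(52)), (np.float64(-0.2), np.int64(26)), (np.float64(-0.188), np.int64(14)), (np.float64(-0.116), np.int64(12)), (np.float64(-0.196), np.int64(7)), (np.float64(-0.12), np.int64(6)), (np.float64(-0.192), np.int64(5))]
```

```bash
cat >> h.py <<'E'
def axis(): return dev()@[-np.sin(np.deg2rad(35)),0,np.cos(np.deg2rad(35))]
def knobR(turn=0.):
    D=dev(); a=axis(); y=-D[:,1]; x=np.cross(y,-a); M=np.stack([x,y,-a],1)
    return M@R.from_rotvec([0,0,turn]).as_matrix()
CAP=np.array([.6255,.1735,.1145])
E
python3 - <<'E'
from h import *
from workcell import bot
plan(bot.read_state(),CAP+.11*axis(),knobR())
E
```

```text
n 15 turn/row [-0.307  0.305  0.966]
0 [-0.45  -0.199  0.038]
1 [-0.468 -0.153  0.017]
2 [-0.482 -0.105 -0.002]
3 [-0.489 -0.056 -0.02 ]
4 [-0.492 -0.005 -0.037]
5 [-0.488  0.046 -0.052]
6 [-0.479  0.097 -0.065]
7 [-0.464  0.147 -0.076]
8 [-0.445  0.195 -0.085]
9 [-0.42   0.242 -0.092]
10 [-0.39   0.286 -0.097]
11 [-0.356  0.327 -0.099]
12 [-0.318  0.364 -0.098]
13 [-0.276  0.397 -0.096]
14 [-0.231  0.426 -0.091]
```

Call:
{"op": "apply_moves", "data": {
  "targets": [
    {"dx":-0.45,"dy":-0.2,"dz":0.04,"wx":-0.31,"wy":0.31,"wz":0.97,"jaw":0.8},
    {"dx":-0.47,"dy":-0.15,"dz":0.02,"wx":-0.31,"wy":0.31,"wz":0.97,"jaw":0.8},
    {"dx":-0.48,"dy":-0.1,"dz":0,"wx":-0.31,"wy":0.31,"wz":0.97,"jaw":0.8},
    {"dx":-0.49,"dy":-0.06,"dz":-0.02,"wx":-0.31,"wy":0.31,"wz":0.97,"jaw":0.8},
    {"dx":-0.49,"dy":0,"dz":-0.04,"wx":-0.31,"wy":0.31,"wz":0.97,"jaw":0.8}
  ]
}}

```text
time: 5.45
tool_pos: [0.5092, 0.2413, 0.2153]
tcp_rot: [-1.533, -2.594, -0.298]
wrist_force: [0.2, -0.1, 1.0]
width: 0.797
```

Call:
{"op": "apply_moves", "data": {
  "targets": [
    {"dx":-0.49,"dy":0.05,"dz":-0.05,"wx":-0.31,"wy":0.31,"wz":0.97,"jaw":0.8},
    {"dx":-0.48,"dy":0.1,"dz":-0.07,"wx":-0.31,"wy":0.31,"wz":0.97,"jaw":0.8},
    {"dx":-0.46,"dy":0.15,"dz":-0.08,"wx":-0.31,"wy":0.31,"wz":0.97,"jaw":0.8},
    {"dx":-0.45,"dy":0.2,"dz":-0.09,"wx":-0.31,"wy":0.31,"wz":0.97,"jaw":0.8},
    {"dx":-0.42,"dy":0.24,"dz":-0.09,"wx":-0.31,"wy":0.31,"wz":0.97,"jaw":0.8}
  ]
}}

```text
time: 5.95
tool_pos: [0.5512, 0.1804, 0.2097]
tcp_rot: [-2.052, -2.01, -0.558]
wrist_force: [0.2, 0.4, -0.2]
width: 0.798
```

Call:
{"op": "apply_moves", "data": {
  "targets": [
    {"dx":-0.39,"dy":0.29,"dz":-0.1,"wx":-0.31,"wy":0.31,"wz":0.97,"jaw":0.8},
    {"dx":-0.36,"dy":0.33,"dz":-0.1,"wx":-0.31,"wy":0.31,"wz":0.97,"jaw":0.8},
    {"dx":-0.32,"dy":0.36,"dz":-0.1,"wx":-0.31,"wy":0.31,"wz":0.97,"jaw":0.8},
    {"dx":-0.28,"dy":0.4,"dz":-0.1,"wx":-0.31,"wy":0.31,"wz":0.97,"jaw":0.8},
    {"dx":-0.23,"dy":0.43,"dz":-0.09,"wx":-0.31,"wy":0.31,"wz":0.97,"jaw":0.8}
  ]
}}

```text
time: 6.45
tool_pos: [0.5926, 0.119, 0.2035]
tcp_rot: [-2.399, -1.316, -0.764]
wrist_force: [0.4, -0.3, 0.9]
width: 0.799
```

Call:
{"op": "apply_moves", "data": {
  "targets": [
    {"dx":0,"dy":0,"dz":0,"wx":0,"wy":0,"wz":0,"jaw":0.7},
    {"dx":0,"dy":0,"dz":0,"wx":0,"wy":0,"wz":0,"jaw":0.7}
  ]
}}

```text
time: 6.65
tool_pos: [0.5923, 0.1198, 0.2044]
tcp_rot: [-2.395, -1.325, -0.763]
wrist_force: [-0.1, 0.5, -0.4]
width: 0.698
```

```bash
python3 look.py wrist w6; python3 -c "
from look import *
plan(bot.read_state(),CAP+.11*axis(),knobR())"
```

```text
6.65 [0.5923 0.1198 0.2044] [-2.395 -1.325 -0.763] [-1.570e-01 -1.100e-02  2.089e+00  7.260e-01  9.390e-01 -2.000e-03]
n 1 turn/row [-0.001 -0.085 -0.059]
0 [-0.023 -0.001  0.002]
```

View pics/w6.png

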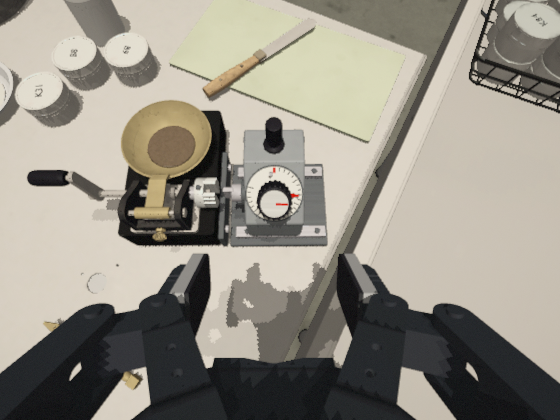

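Dial at about (275,193), knob cap (274,203), red pointer at (296,195), zero mark at (274,170), thumb post (273,130). Next I measure the cap centre and pointer angle in this view.

```bash
python3 - <<'E'
from look import *
c,st=load("w6"); P=cloud(c,st); col=c["color"].astype(int); a=axis(); K=knobR()
crop(c,225,100,345,250,4.8,"pics/w6c.png")
m=(col[...,0]>1.6*col[...,1])&(col[...,0]>90); m[:155]=0;m[240:]=0;m[:,:235]=0;m[:,315:]=0
n,l,s,ce=cv2.connectedComponentsWithStats(m.astype(np.uint8))
p0=CAP-.037*a
for i in range(1,n):
    X=onplane(c,*ce[i],p0+.005*a,a,st); r=K.T@(X-p0); print(ce[i].round(1),s[i,4],(r*1000).round(1),"ang cw from up",np.arctan2(r[1],r[0]).round(3))
# cap: points at 37mm
h=(P-CAP)@a; mm=(abs(h)<.004)&(np.linalg.norm(P-CAP,axis=-1)<.03)
q=(P[mm]-CAP)@K; print(mm.sum(),(q.mean(0)*1000).round(2),np.percentile(q,[2,98],axis=0).round(4)*1000)
cc=cv2.minEnclosingCircle(q[:,:2].astype(np.float32)*1000); print(cc)
# thumb post top
pp=(abs(P[...,2]-.133)<.006)&(np.linalg.norm(P[...,:2]-[.656,.228],axis=-1)<.03); print("post",pp.sum(),P[pp].mean(0).round(4), (P[pp].mean(0)@dev()).round(4))
E
```

```text
[273.6 169.8] 9 [23.5  0.2 -5. ] ang cw from up 0.01
[293.5 195.3] 23 [ 0.  18.2 -5. ] ang cw from up 1.57
[280.5 203.8] 16 [-7.8  6.4 -5. ] ang cw from up 2.456
907 [1.24 0.71 1.34] [[-11.7 -11.8  -0.3]
 [ 13.5  13.5   3.7]]
((0.6484948396682739, 0.6049449443817139), 14.896697998046875)
post 262 [0.6585 0.2261 0.1329] [ 0.5384 -0.4415  0.1329]
```

View pics/w6c.png

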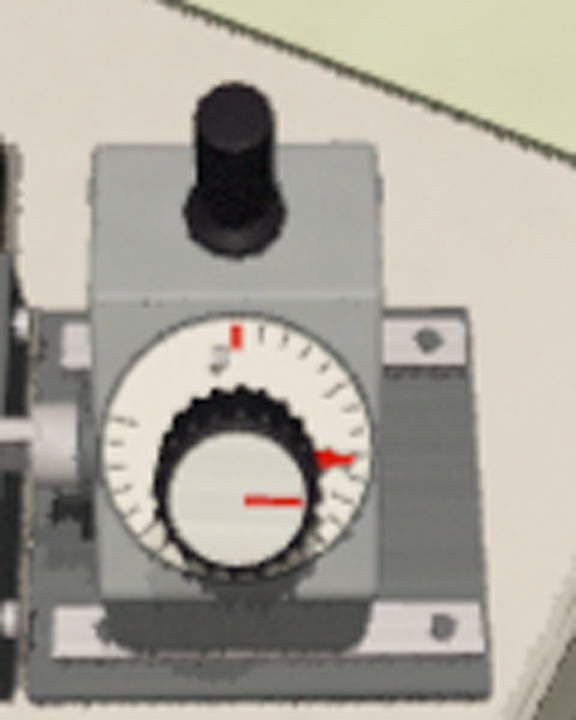

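Pointer at about 1.6 rad clockwise from the zero mark, and the knob centre is within about 1 mm of the estimate. I'll approach along the knob axis.

Call:
{"op": "apply_moves", "data": {
  "targets": [
    {"dx":0,"dy":0.02,"dz":0.5,"wx":0,"wy":-0.08,"wz":0,"jaw":0.6},
    {"dx":0,"dy":0,"dz":0.8,"wx":0,"wy":0,"wz":0,"jaw":0.6},
    {"dx":0,"dy":0,"dz":0.8,"wx":0,"wy":0,"wz":0,"jaw":0.6},
    {"dx":0,"dy":0,"dz":0.5,"wx":0,"wy":0,"wz":0,"jaw":0.6},
    {"dx":0,"dy":0,"dz":0,"wx":0,"wy":0,"wz":0,"jaw":0.6}
  ]
}}

```text
time: 7.2
tool_pos: [0.616, 0.1597, 0.1394]
tcp_rot: [-2.399, -1.329, -0.751]
wrist_force: [-0.5, -0.1, -0.2]
width: 0.601
```

```bash
python3 look.py wrist w7; python3 -c "
from look import *
plan(bot.read_state(),CAP-.027*axis(),knobR(),1)"
```

```text
7.2 [0.616  0.1597 0.1394] [-2.399 -1.329 -0.751] [-0.069  0.11   2.094  0.79   0.798 -0.038]
n 1 turn/row [-0.012 -0.004 -0.062]
0 [-0.043 -0.     1.942]
```

View pics/w7.png

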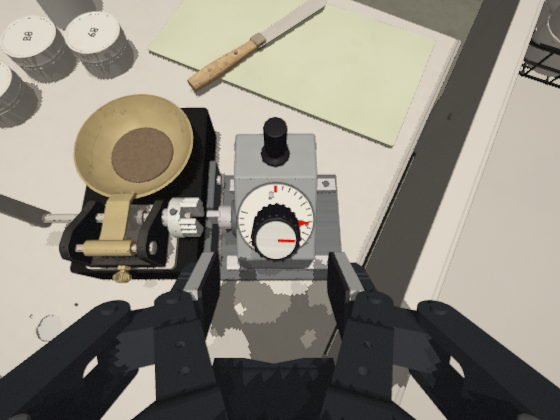

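The knob cap at (277,240) sits midway between the fingers (205, 345). Continue down and close.

Call:
{"op": "apply_moves", "data": {
  "targets": [
    {"dx":-0.02,"dy":0.01,"dz":0.6,"wx":0,"wy":0,"wz":0,"jaw":0.6},
    {"dx":0,"dy":0,"dz":0.7,"wx":0,"wy":0,"wz":0,"jaw":0.6},
    {"dx":0,"dy":0,"dz":0.6,"wx":0,"wy":0,"wz":0,"jaw":0.6},
    {"dx":0,"dy":0,"dz":0,"wx":0,"wy":0,"wz":0,"jaw":0.2},
    {"dx":0,"dy":0,"dz":0,"wx":0,"wy":0,"wz":0,"jaw":0.2}
  ],
  "newtons": 20
}}

```text
time: 7.75
tool_pos: [0.6347, 0.185, 0.0958]
tcp_rot: [-2.401, -1.328, -0.757]
wrist_force: [1.7, 5.3, -8.9]
width: 0.317
```

Call:
{"op": "apply_moves", "data": {
  "targets": [
    {"dx":0,"dy":0,"dz":0,"wx":0,"wy":0,"wz":0,"jaw":0.2}
  ],
  "newtons": 20
}}

```text
time: 7.85
tool_pos: [0.6347, 0.185, 0.0957]
tcp_rot: [-2.401, -1.328, -0.758]
wrist_force: [2.7, 4.0, -6.8]
width: 0.321
```

```bash
python3 look.py wrist w8; python3 -c "
from look import *
plan(bot.read_state(),CAP-.027*axis(),knobR(),1)"
```

```text
7.85 [0.6347 0.185  0.0957] [-2.401 -1.328 -0.758] [-0.018  0.202  2.086  0.863  0.708 -0.091]
n 1 turn/row [ 0.018 -0.019 -0.066]
0 [-0.042 -0.059  0.107]
```

View pics/w8.png

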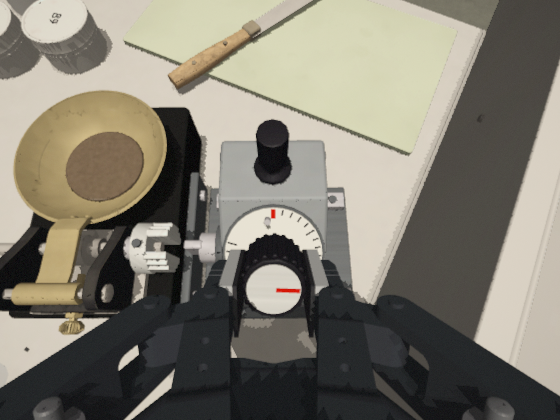

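The pads hold the knob (opening 27 mm, knob 28 mm), and the cap mark points right at (287,291). Turning counter-clockwise, in steps.

Call:
{"op": "apply_moves", "data": {
  "targets": [
    {"dx":0,"dy":0,"dz":0,"wx":0,"wy":0,"wz":-1,"jaw":0.2},
    {"dx":0,"dy":0,"dz":0,"wx":0,"wy":0,"wz":-1,"jaw":0.2},
    {"dx":0,"dy":0,"dz":0,"wx":0,"wy":0,"wz":-1,"jaw":0.2},
    {"dx":0,"dy":0,"dz":0,"wx":0,"wy":0,"wz":-1,"jaw":0.2},
    {"dx":0,"dy":0,"dz":0,"wx":0,"wy":0,"wz":-1,"jaw":0.2}
  ],
  "newtons": 25
}}

```text
time: 8.4
tool_pos: [0.635, 0.1849, 0.0958]
tcp_rot: [-2.058, -1.991, -0.879]
wrist_force: [3.2, 4.0, -5.8]
width: 0.316
```

Call:
{"op": "apply_moves", "data": {
  "targets": [
    {"dx":0,"dy":0,"dz":0,"wx":0,"wy":0,"wz":-1,"jaw":0.2},
    {"dx":0,"dy":0,"dz":0,"wx":0,"wy":0,"wz":-1,"jaw":0.2},
    {"dx":0,"dy":0,"dz":0,"wx":0,"wy":0,"wz":-1,"jaw":0.2},
    {"dx":0,"dy":0,"dz":0,"wx":0,"wy":0,"wz":-1,"jaw":0.2},
    {"dx":0,"dy":0,"dz":0,"wx":0,"wy":0,"wz":-1,"jaw":0.2}
  ]
}}

```text
time: 8.9
tool_pos: [0.6354, 0.1849, 0.096]
tcp_rot: [1.536, 2.559, 0.945]
wrist_force: [4.6, 5.7, -7.7]
width: 0.314
```

Call:
{"op": "apply_moves", "data": {
  "targets": [
    {"dx":0,"dy":0,"dz":0,"wx":0,"wy":0,"wz":-1,"jaw":0.2},
    {"dx":0,"dy":0,"dz":0,"wx":0,"wy":0,"wz":-1,"jaw":0.2},
    {"dx":0,"dy":0,"dz":0,"wx":0,"wy":0,"wz":-1,"jaw":0.2},
    {"dx":0,"dy":0,"dz":0,"wx":0,"wy":0,"wz":-1,"jaw":0.2},
    {"dx":0,"dy":0,"dz":0,"wx":0,"wy":0,"wz":0,"jaw":0.2}
  ]
}}

```text
time: 9.4
tool_pos: [0.6355, 0.1851, 0.0961]
tcp_rot: [0.936, 2.715, 0.887]
wrist_force: [4.4, 5.6, -7.7]
width: 0.316
```

```bash
python3 look.py side s9; python3 -c "
from look import *
print(bot.read_state()['torque'])
c,_=load('s9'); crop(c,305,180,405,280,6,'pics/s9c.png')"
```

```text
9.4 [0.6355 0.1851 0.0961] [0.936 2.715 0.887] [-0.018  0.203  2.085  0.864  0.707 -1.56 ]
[-0.07743172 -0.12537755 -0.07819903]
```

View pics/s9c.png

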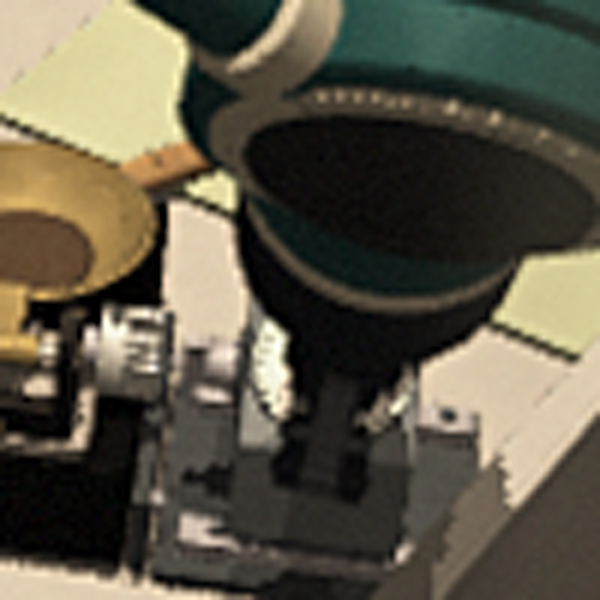

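Call:
{"op": "apply_moves", "data": {
  "targets": [
    {"dx":0,"dy":0,"dz":0,"wx":0,"wy":0,"wz":-0.7,"jaw":0.2},
    {"dx":0,"dy":0,"dz":0,"wx":0,"wy":0,"wz":-0.5,"jaw":0.2},
    {"dx":0,"dy":0,"dz":0,"wx":0,"wy":0,"wz":0,"jaw":0.2}
  ]
}}

```text
time: 9.75
tool_pos: [0.6356, 0.1852, 0.0962]
tcp_rot: [0.757, 2.738, 0.863]
wrist_force: [4.3, 6.4, -6.5]
width: 0.316
```

```bash
python3 look.py wrist w9; python3 -c "
from look import *
s=bot.read_state();print(s['torque']@axis(),s['wrist_force'])"
```

```text
9.75 [0.6356 0.1852 0.0962] [0.757 2.738 0.863] [-0.018  0.203  2.085  0.864  0.707 -1.684]
0.04503030289735439 [ 4.64605804  5.99745948 -7.22854303]
```

View pics/w9.png

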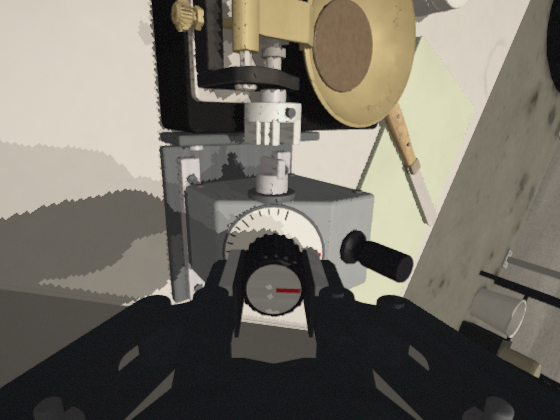

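The cap mark still points right in tool terms at (287,291), so there was no slip. Axial torque is only 0.045 N m, which is plain friction, so it isn't at the stop yet. Continue.

Call:
{"op": "apply_moves", "data": {
  "targets": [
    {"dx":0,"dy":0,"dz":0,"wx":0,"wy":0,"wz":-0.5,"jaw":0.2},
    {"dx":0,"dy":0,"dz":0,"wx":0,"wy":0,"wz":0,"jaw":0.2}
  ]
}}

```text
time: 10.0
tool_pos: [0.6356, 0.1851, 0.0962]
tcp_rot: [0.683, 2.745, 0.852]
wrist_force: [4.7, 5.5, -7.8]
width: 0.317
```

```bash
python3 -c "
from look import *
s=bot.read_state();print(s['torque']@axis(),s['wrist_force'],s['q'][5])"
```

```text
-0.18310686312607466 [ 4.71444758  5.46388967 -7.80953786] -1.7360663485277386
```

Call:
{"op": "apply_moves", "data": {
  "targets": [
    {"dx":0,"dy":0,"dz":0,"wx":0,"wy":0,"wz":-0.4,"jaw":0.2},
    {"dx":0,"dy":0,"dz":0,"wx":0,"wy":0,"wz":0,"jaw":0.2}
  ]
}}

```text
time: 10.2
tool_pos: [0.6355, 0.1852, 0.0963]
tcp_rot: [0.624, 2.749, 0.844]
wrist_force: [4.2, 4.8, -6.0]
width: 0.315
```

```bash
python3 look.py wrist w10; python3 -c "
from look import *
s=bot.read_state();print(s['torque']@axis(),s['wrist_force'],s['q'][5])"
```

```text
10.2 [0.6355 0.1852 0.0963] [0.624 2.749 0.844] [-0.018  0.202  2.085  0.864  0.707 -1.778]
-0.2359091641934685 [ 4.53070023  5.17133604 -6.42831812] -1.77694390367903
```

View pics/w10.png

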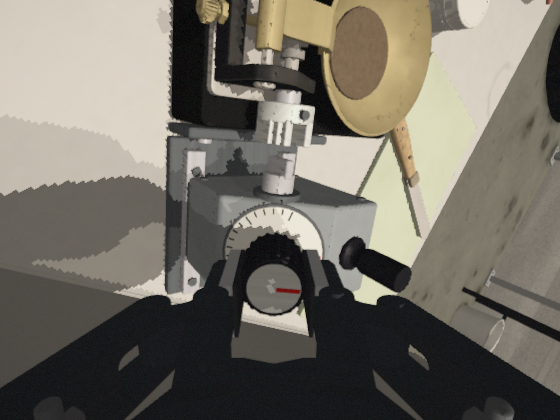

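The mark now lags slightly clockwise (torque -0.24 N m), so the pads are slipping against the zero stop. I'll open, back off and check.

Call:
{"op": "apply_moves", "data": {
  "targets": [
    {"dx":0,"dy":0,"dz":0,"wx":0,"wy":0,"wz":0.1,"jaw":0.5},
    {"dx":0,"dy":0,"dz":0,"wx":0,"wy":0,"wz":0,"jaw":0.5},
    {"dx":0,"dy":0,"dz":-0.8,"wx":0,"wy":0,"wz":0,"jaw":0.5},
    {"dx":0,"dy":0,"dz":-1,"wx":0,"wy":0,"wz":0,"jaw":0.5},
    {"dx":0,"dy":0,"dz":-1,"wx":0,"wy":0,"wz":0,"jaw":0.5}
  ]
}}

```text
time: 10.75
tool_pos: [0.6091, 0.1434, 0.1653]
tcp_rot: [0.638, 2.749, 0.845]
wrist_force: [0.4, -0.7, -0.2]
width: 0.499
```

Call:
{"op": "apply_moves", "data": {
  "targets": [
    {"dx":0,"dy":0,"dz":-1,"wx":0,"wy":0,"wz":1,"jaw":0.5},
    {"dx":0,"dy":0,"dz":-0.5,"wx":0,"wy":0,"wz":1,"jaw":0.6},
    {"dx":0,"dy":0,"dz":0,"wx":0,"wy":0,"wz":1,"jaw":0.6},
    {"dx":0,"dy":0,"dz":0,"wx":0,"wy":0,"wz":0,"jaw":0.6},
    {"dx":0,"dy":0,"dz":0,"wx":0,"wy":0,"wz":0,"jaw":0.6}
  ]
}}

```text
time: 11.25
tool_pos: [0.5957, 0.1218, 0.2013]
tcp_rot: [1.086, 2.688, 0.904]
wrist_force: [-1.1, -0.7, 0.4]
width: 0.602
```

```bash
python3 look.py wrist w11; python3 - <<'E'
from look import *
c,st=load("w11"); a=axis(); K=knobR(); p0=CAP-.037*a
print(proj(c,p0,st))
u,v=proj(c,p0,st)[0].astype(int); crop(c,max(u-80,0),max(v-70,0),u+80,v+70,4.5,"pics/w11c.png")
col=c["color"].astype(int)
m=(col[...,0]>1.6*col[...,1])&(col[...,0]>70); 
n,l,s,ce=cv2.connectedComponentsWithStats(m.astype(np.uint8))
for i in range(1,n):
    X=onplane(c,*ce[i],p0+.005*a,a,st); r=K.T@(X-p0)
    if np.linalg.norm(r)<.04: print(ce[i].round(1),s[i,4],(r*1000).round(1),np.arctan2(r[1],r[0]).round(3))
E
```

```text
11.25 [0.5957 0.1218 0.2013] [1.086 2.688 0.904] [-0.148 -0.003  2.085  0.72   0.927 -1.357]
[[272.76446645 193.41020468]]
[293.7 190.8] 32 [18.9  0.4 -5. ] 0.023
[281. 204.] 21 [ 5.5 10.  -5. ] 1.072
```

View pics/w11c.png

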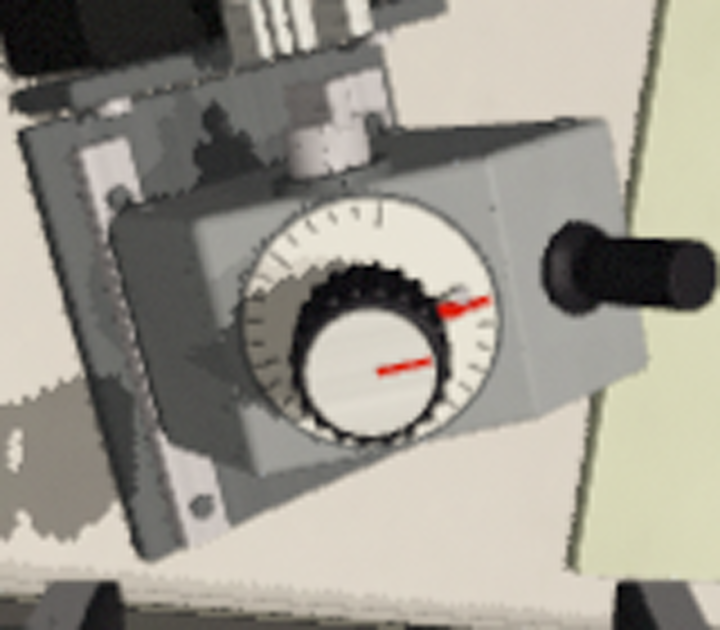

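The pointer and the zero mark have merged into one line (centroid at 0.02 rad), so the knob is at its stop. Next I locate the thumb post.

```bash
python3 - <<'E'
from look import *
D=dev()
c,st=load("w11"); P=cloud(c,st); col=c["color"].astype(int)
X=onplane(c,345.3,184,[0,0,.135],[0,0,1],st); print(X.round(4),(X@D).round(4))
m=(col.sum(-1)<130)&(P[...,2]>.112)&(P[...,2]<.14)&(np.linalg.norm(P[...,:2]-X[:2],axis=-1)<.025)
q=P[m]@D; print(m.sum(),np.percentile(q,[2,50,98],axis=0).round(4))
for tag,y in (("side0",0),("s5",0),):
    c,_=load(tag); P=cloud(c); col=c["color"].astype(int)
    m=(col.sum(-1)<130)&(P[...,2]>.112)&(P[...,2]<.14)&(np.linalg.norm(P[...,:2]-X[:2],axis=-1)<.025)
    q=P[m]@D; print(tag,m.sum(),np.percentile(q,[2,50,98],axis=0).round(4))
    top=q[q[:,2]>.130]; print(top.mean(0).round(4),len(top))
E
```

```text
[0.6585 0.2257 0.135 ] [ 0.5381 -0.4417  0.135 ]
371 [[ 0.5328 -0.4467  0.1124]
 [ 0.5352 -0.4406  0.1273]
 [ 0.5439 -0.4357  0.1347]]
side0 77 [[ 0.5322 -0.4468  0.1137]
 [ 0.535  -0.4408  0.1281]
 [ 0.5437 -0.4351  0.1354]]
[ 0.5379 -0.4409  0.1337] 30
s5 78 [[ 0.5326 -0.4469  0.1128]
 [ 0.5352 -0.4407  0.1275]
 [ 0.5438 -0.4351  0.135 ]]
[ 0.5375 -0.4412  0.1334] 33
```

```bash
python3 - <<'E'
from look import *
D=dev(); Rt=np.stack([D[:,0],-D[:,1],[0,0,-1]],1)
plan(bot.read_state(),D@[.538,-.441,.19],Rt)
E
```

```text
n 13 turn/row [ 0.306 -0.377  0.963]
0 [0.055 0.232 0.202]
1 [0.086 0.231 0.191]
2 [0.117 0.227 0.18 ]
3 [0.146 0.219 0.168]
4 [0.174 0.208 0.155]
5 [0.2   0.194 0.141]
6 [0.224 0.177 0.126]
7 [0.246 0.157 0.112]
8 [0.264 0.135 0.097]
9 [0.28  0.11  0.082]
10 [0.293 0.083 0.068]
11 [0.302 0.055 0.054]
12 [0.308 0.026 0.041]
```

Call:
{"op": "apply_moves", "data": {
  "targets": [
    {"dx":0.06,"dy":0.23,"dz":0.2,"wx":0.31,"wy":-0.38,"wz":0.96,"jaw":0.6},
    {"dx":0.09,"dy":0.23,"dz":0.19,"wx":0.31,"wy":-0.38,"wz":0.96,"jaw":0.6},
    {"dx":0.12,"dy":0.23,"dz":0.18,"wx":0.31,"wy":-0.38,"wz":0.96,"jaw":0.6},
    {"dx":0.15,"dy":0.22,"dz":0.17,"wx":0.31,"wy":-0.38,"wz":0.96,"jaw":0.6},
    {"dx":0.17,"dy":0.21,"dz":0.15,"wx":0.31,"wy":-0.38,"wz":0.96,"jaw":0.6}
  ]
}}

```text
time: 11.8
tool_pos: [0.6191, 0.1629, 0.1962]
tcp_rot: [1.838, 2.393, 0.588]
wrist_force: [-0.3, -0.2, -0.2]
width: 0.599
```

Call:
{"op": "apply_moves", "data": {
  "targets": [
    {"dx":0.2,"dy":0.19,"dz":0.14,"wx":0.31,"wy":-0.38,"wz":0.96,"jaw":0.6},
    {"dx":0.22,"dy":0.18,"dz":0.13,"wx":0.31,"wy":-0.38,"wz":0.96,"jaw":0.6},
    {"dx":0.25,"dy":0.16,"dz":0.11,"wx":0.31,"wy":-0.38,"wz":0.96,"jaw":0.6},
    {"dx":0.26,"dy":0.13,"dz":0.1,"wx":0.31,"wy":-0.38,"wz":0.96,"jaw":0.6},
    {"dx":0.28,"dy":0.11,"dz":0.08,"wx":0.31,"wy":-0.38,"wz":0.96,"jaw":0.6}
  ]
}}

```text
time: 12.3
tool_pos: [0.6431, 0.203, 0.1917]
tcp_rot: [2.456, 1.904, 0.22]
wrist_force: [0.1, -0.1, -0.5]
width: 0.6
```

Call:
{"op": "apply_moves", "data": {
  "targets": [
    {"dx":0.29,"dy":0.08,"dz":0.07,"wx":0.31,"wy":-0.38,"wz":0.96,"jaw":0.5},
    {"dx":0.3,"dy":0.06,"dz":0.05,"wx":0.31,"wy":-0.38,"wz":0.96,"jaw":0.5},
    {"dx":0.31,"dy":0.03,"dz":0.04,"wx":0.31,"wy":-0.38,"wz":0.96,"jaw":0.5},
    {"dx":0,"dy":0,"dz":0,"wx":0,"wy":0,"wz":0,"jaw":0.5},
    {"dx":0,"dy":0,"dz":0,"wx":0,"wy":0,"wz":0,"jaw":0.5}
  ]
}}

```text
time: 12.8
tool_pos: [0.6576, 0.2262, 0.1885]
tcp_rot: [2.739, 1.537, -0.013]
wrist_force: [-0.7, -0.1, -0.7]
width: 0.496
```

```bash
python3 look.py wrist w12; python3 - <<'E'
from look import *
D=dev(); Rt=np.stack([D[:,0],-D[:,1],[0,0,-1]],1)
plan(bot.read_state(),D@[.538,-.441,.114],Rt,1)
E
```

```text
12.8 [0.6576 0.2262 0.1885] [ 2.739  1.537 -0.013] [ 0.297  0.334  1.594 -0.003  1.221  0.846]
n 1 turn/row [-0.028  0.069  0.039]
0 [0.035 0.02  2.496]
```

View pics/w12.png

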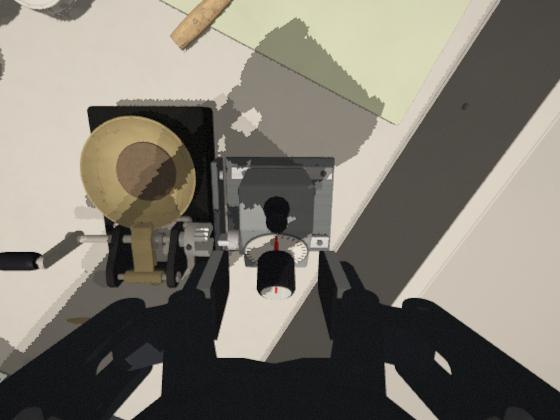

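Post at (276,207), centred between the fingers; cap mark and pointer both point up-slope at (276,245). Descend and grip the post.

Call:
{"op": "apply_moves", "data": {
  "targets": [
    {"dx":0.03,"dy":0.02,"dz":0.6,"wx":0,"wy":0.07,"wz":0,"jaw":0.5},
    {"dx":0,"dy":0,"dz":0.8,"wx":0,"wy":0,"wz":0,"jaw":0.5},
    {"dx":0,"dy":0,"dz":0.7,"wx":0,"wy":0,"wz":0,"jaw":0.5},
    {"dx":0,"dy":0,"dz":0.4,"wx":0,"wy":0,"wz":0,"jaw":0.3},
    {"dx":0,"dy":0,"dz":0,"wx":0,"wy":0,"wz":0,"jaw":0}
  ],
  "newtons": 30
}}

```text
time: 13.35
tool_pos: [0.6568, 0.2251, 0.1124]
tcp_rot: [-2.74, -1.532, 0.007]
wrist_force: [0.1, -0.6, -0.3]
width: 0.168
```

Call:
{"op": "apply_moves", "data": {
  "targets": [
    {"dx":0,"dy":0,"dz":0,"wx":0,"wy":0,"wz":0,"jaw":0},
    {"dx":0,"dy":0,"dz":0,"wx":0,"wy":0,"wz":0,"jaw":0}
  ]
}}

```text
time: 13.55
tool_pos: [0.6567, 0.2252, 0.1126]
tcp_rot: [-2.74, -1.531, 0.008]
wrist_force: [-0.5, -2.0, -13.2]
width: 0.151
```

```bash
python3 look.py wrist w13; python3 -c "
from look import *
print(bot.read_state()['tool_pos']@dev())"
```

```text
13.55 [0.6567 0.2252 0.1126] [-2.74  -1.531  0.008] [0.294 0.391 1.664 0.002 1.092 0.845]
[ 0.53664046 -0.44046787  0.11258633]
```

View pics/w13.png

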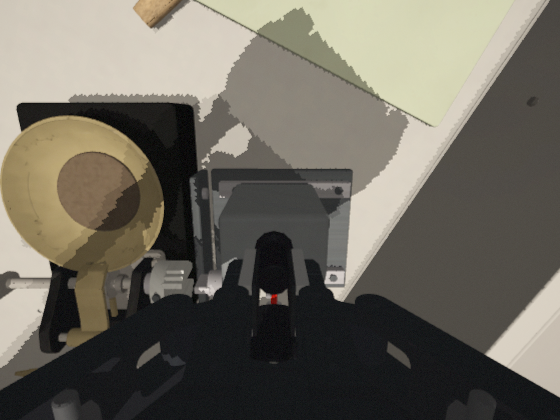

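Post gripped at (273,260), opening 12.8 mm. Slide towards +y (tool -y).

Call:
{"op": "apply_moves", "data": {
  "targets": [
    {"dx":0,"dy":-0.15,"dz":0,"wx":0,"wy":0,"wz":0,"jaw":0},
    {"dx":0,"dy":-0.15,"dz":0,"wx":0,"wy":0,"wz":0,"jaw":0},
    {"dx":0,"dy":-0.15,"dz":0,"wx":0,"wy":0,"wz":0,"jaw":0}
  ]
}}

```text
time: 13.9
tool_pos: [0.6451, 0.2324, 0.1126]
tcp_rot: [-2.741, -1.531, 0.009]
wrist_force: [-0.4, -4.8, -18.6]
width: 0.153
```

```bash
cat > f.py <<'E'
from look import *
s=bot.read_state();print(s['tool_pos']@dev(),s['wrist_force']@dev())
E
python3 f.py
```

```text
[ 0.53670203 -0.42675569  0.11261586] [ -4.28662454  -2.14136395 -18.62797224]
```

Call:
{"op": "apply_moves", "data": {
  "targets": [
    {"dx":0,"dy":-0.1,"dz":0,"wx":0,"wy":0,"wz":0,"jaw":0},
    {"dx":0,"dy":-0.1,"dz":0,"wx":0,"wy":0,"wz":0,"jaw":0}
  ]
}}

```text
time: 14.1
tool_pos: [0.6434, 0.2334, 0.1127]
tcp_rot: [2.738, 1.532, -0.001]
wrist_force: [14.3, -15.1, -26.8]
width: 0.15
```

```bash
python3 f.py
```

```text
[ 0.53671775 -0.42478781  0.11267702] [ -5.3079692  -20.09145147 -26.76325035]
```

After about 15.7 mm there is 20 N of resistance. That is either the tang on the hub face or the end stop, so I look.

```bash
python3 look.py wrist w14; python3 look.py side s14; python3 -c "
from look import *
c,_=load('s14'); crop(c,305,200,375,260,10,'pics/s14c.png')
c,_=load('w14'); crop(c,90,220,250,320,4.8,'pics/w14c.png')"
```

```text
14.1 [0.6434 0.2334 0.1127] [ 2.738e+00  1.532e+00 -1.000e-03] [ 0.314  0.371  1.692 -0.005  1.079  0.867]
14.15 [0.6435 0.2333 0.1126] [ 2.738  1.531 -0.   ] [ 0.314  0.371  1.692 -0.005  1.078  0.867]
```

View pics/s14c.png

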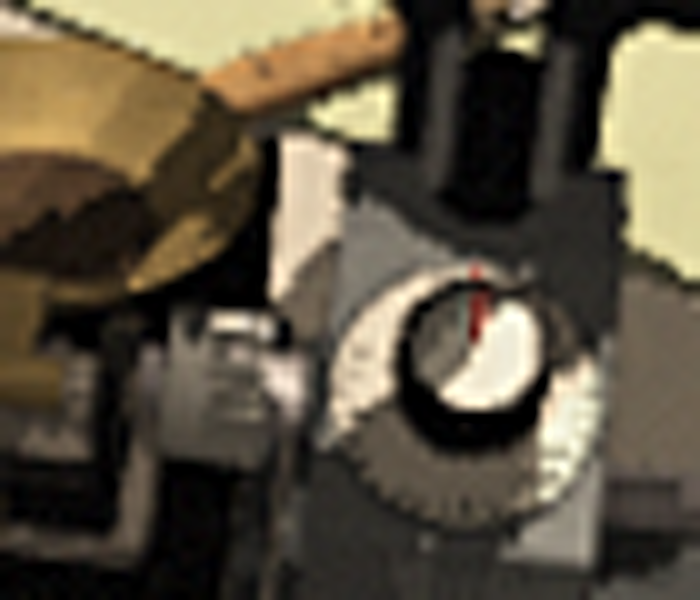

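View pics/w14c.png

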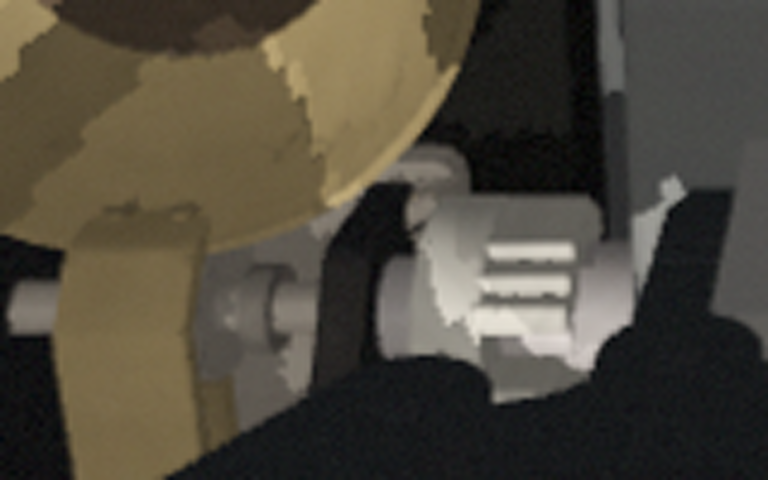

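The hub face meets the counter's boss at about (600,270) in the crop, with no bare tang visible. So this looks like the home stop. I'll confirm numerically against the start gap.

```bash
python3 - <<'E'
from look import *
D=dev()
for tag in ("w6","w14"):
    c,st=load(tag); P=cloud(c,st)@D
    m=(abs(P[...,0]-.5035)<.012)&(P[...,2]>.072)&(P[...,2]<.1)&(P[...,1]<-.35)&(P[...,1]>-.43)
    y=P[m][:,1]; z=P[m][:,2]
    b=np.arange(-.43,-.35,.002); print(tag,[(round(k*1000),round(1000*z[(y>=k)&(y<k+.002)].max()) if ((y>=k)&(y<k+.002)).any() else 0) for k in b])
E
```

```text
w6 [(-430, 100), (-428, 97), (-426, 97), (-424, 96), (-422, 95), (-420, 96), (-418, 95), (-416, 96), (-414, 88), (-412, 87), (-410, 82), (-408, 82), (-406, 82), (-404, 83), (-402, 83), (-400, 82), (-398, 83), (-396, 82), (-394, 82), (-392, 0), (-390, 0), (-388, 86), (-386, 87), (-384, 87), (-382, 87), (-380, 87), (-378, 87), (-376, 90), (-374, 90), (-372, 90), (-370, 88), (-368, 87), (-366, 80), (-364, 80), (-362, 96), (-360, 96), (-358, 95), (-356, 96), (-354, 0), (-352, 77), (-350, 0)]
w14 [(-430, 100), (-428, 100), (-426, 100), (-424, 100), (-422, 100), (-420, 100), (-418, 100), (-416, 0), (-414, 0), (-412, 0), (-410, 0), (-408, 0), (-406, 0), (-404, 0), (-402, 0), (-400, 0), (-398, 0), (-396, 84), (-394, 82), (-392, 82), (-390, 82), (-388, 87), (-386, 87), (-384, 88), (-382, 87), (-380, 87), (-378, 88), (-376, 88), (-374, 88), (-372, 88), (-370, 88), (-368, 86), (-366, 80), (-364, 80), (-362, 88), (-360, 88), (-358, 89), (-356, 90), (-354, 77), (-352, 78), (-350, 0)]
```

At the start the tang tip was about 5-6 mm from the hub face (y -0.389). A travel of 15.7 mm therefore puts it about 10 mm inside, which means home. I relax the push, release and retreat.

Call:
{"op": "apply_moves", "data": {
  "targets": [
    {"dx":0,"dy":-0.05,"dz":0,"wx":0,"wy":0,"wz":0,"jaw":0},
    {"dx":0,"dy":0.1,"dz":0,"wx":0,"wy":0,"wz":0,"jaw":0},
    {"dx":0,"dy":0,"dz":0,"wx":0,"wy":0,"wz":0,"jaw":0.4},
    {"dx":0,"dy":0,"dz":0,"wx":0,"wy":0,"wz":0,"jaw":0.4},
    {"dx":0,"dy":0,"dz":-0.5,"wx":0,"wy":0,"wz":0,"jaw":0.4}
  ]
}}

```text
time: 14.7
tool_pos: [0.6438, 0.2371, 0.1317]
tcp_rot: [-2.74, -1.531, -0.003]
wrist_force: [0.4, 0.9, -0.1]
width: 0.401
```

Call:
{"op": "apply_moves", "data": {
  "targets": [
    {"dx":0,"dy":0,"dz":-1,"wx":0,"wy":0,"wz":0,"jaw":0.4},
    {"dx":0,"dy":0,"dz":-1,"wx":0,"wy":0,"wz":0,"jaw":0.4},
    {"dx":0,"dy":0,"dz":-1,"wx":0,"wy":0,"wz":0,"jaw":0.6},
    {"dx":0,"dy":0,"dz":-0.5,"wx":0,"wy":0,"wz":0,"jaw":0.8},
    {"dx":0,"dy":0,"dz":0,"wx":0,"wy":0,"wz":0,"jaw":0.8}
  ]
}}

```text
time: 15.2
tool_pos: [0.6462, 0.2372, 0.2414]
tcp_rot: [-2.742, -1.532, -0.016]
wrist_force: [0.5, 0.9, 0.4]
width: 0.8
```

```bash
python3 look.py wrist w15; python3 look.py side s15; python3 - <<'E'
from look import *
D=dev()
c,_=load('s15'); crop(c,225,130,395,290,4.5,'pics/s15c.png')
c,st=load('w15');P=cloud(c,st)@D; col=c['color'].astype(int)
m=(col.sum(-1)<130)&(P[...,2]>.128)&(P[...,2]<.14)&(abs(P[...,0]-.538)<.015)&(abs(P[...,1]+.42)<.03)
print("post",m.sum(),P[m].mean(0).round(4))
m=(abs(P[...,0]-.5035)<.012)&(P[...,2]>.072)&(P[...,2]<.1)
y=P[m][:,1]; z=P[m][:,2]
b=np.arange(-.43,-.35,.002); print([(round(k*1000),round(1000*z[(y>=k)&(y<k+.002)].max()) if ((y>=k)&(y<k+.002)).any() else 0) for k in b])
E
```

```text
15.2 [0.6462 0.2372 0.2414] [-2.742 -1.532 -0.016] [0.314 0.277 1.569 0.003 1.286 0.865]
15.25 [0.6448 0.2366 0.2382] [-2.741 -1.532 -0.008] [0.314 0.279 1.572 0.003 1.285 0.865]
post 137 [ 0.5436 -0.426   0.1334]
[(-430, 100), (-428, 99), (-426, 100), (-424, 100), (-422, 100), (-420, 100), (-418, 99), (-416, 100), (-414, 100), (-412, 100), (-410, 97), (-408, 96), (-406, 96), (-404, 96), (-402, 95), (-400, 95), (-398, 91), (-396, 87), (-394, 82), (-392, 82), (-390, 83), (-388, 87), (-386, 87), (-384, 87), (-382, 88), (-380, 87), (-378, 88), (-376, 89), (-374, 90), (-372, 90), (-370, 89), (-368, 87), (-366, 81), (-364, 80), (-362, 98), (-360, 97), (-358, 97), (-356, 97), (-354, 77), (-352, 77), (-350, 78)]
```

View pics/w15.png

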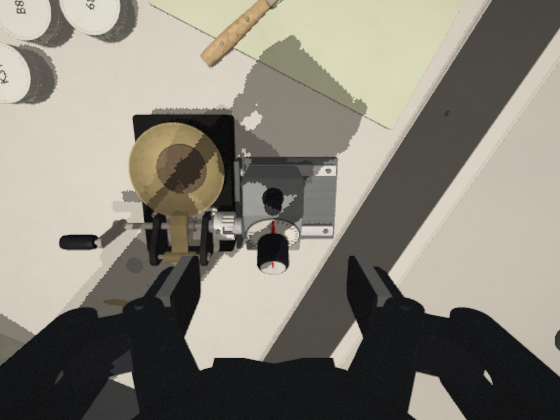

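View pics/s15c.png

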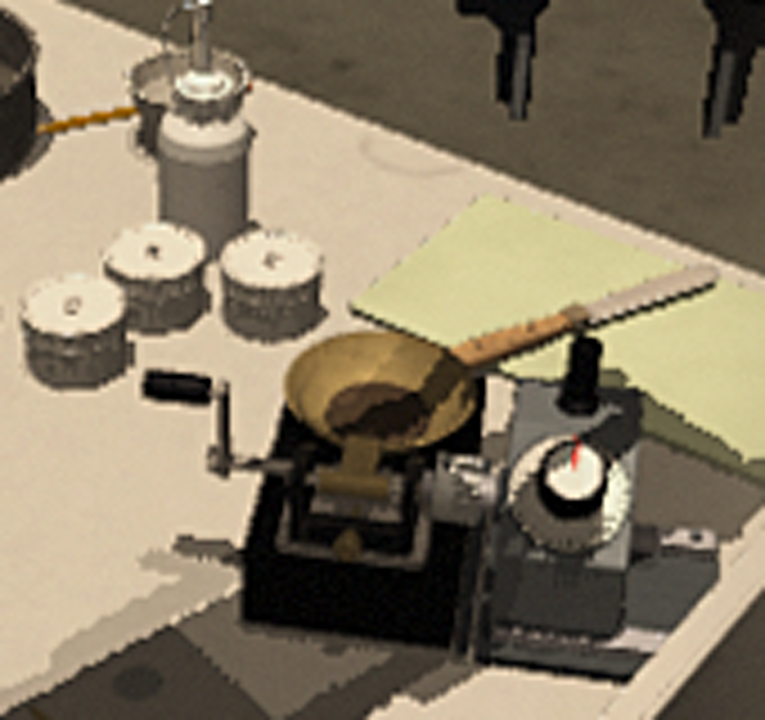

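```bash
python3 - <<'E'
from look import *
D=dev()
for t in("side0","s15"):
    c,_=load(t); P=cloud(c); col=c["color"].astype(int); q=P@D
    m=(col.sum(-1)<130)&(q[...,2]>.130)&(q[...,2]<.14)&(abs(q[...,0]-.538)<.012)&(abs(q[...,1]+.43)<.03); print(t,m.sum(),q[m].mean(0).round(4))
from workcell import job
print(job.finish_job())
E
```

```text
side0 30 [ 0.5379 -0.4409  0.1337]
s15 33 [ 0.5377 -0.4246  0.1332]
the job is handed in; nothing more can be done
None
```

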